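# Clamp a glued planter blank with a turnbuckle

### The job

Lay the freshly glued wooden block on the bed of the clamp, centred and square between its open jaws, and let go of it. Then turn the turnbuckle by its spokes so that both jaws draw in, until you feel them bite on the block, and give it about another quarter turn so that it stays firmly squeezed; do not overtighten. Leave the other things on the table alone.

Things in the scene. Friction and masses are not known exactly. Their poses are not given: they have to be found in the camera images.
- block_centre (a point): centre of the loose pine block (x 40, y 80, z 50 mm; 0.1 to 0.25 kg), glued from two halves: a dark seam round its middle, two dark bored spots on top. It starts lying on the table left or right of the clamp. Block axes: y along the 80 mm length, z up; this point is 25 mm above its underside. Grasp it across the 40 mm.
- block: the same block; origin at the centre of its underside, same axes.
- clamp: glue-up clamp fixed to the table: plywood baseboard 270 (x) x 250 (y) x 15 mm, two steel jaws sliding along y on it, and a turnbuckle that joins them. Origin at the table, about the board's middle; x points away from the robot (yaw within 0.3 rad), y left, z up. The turnbuckle's axis runs along y at x -65, z 85 mm, on the robot's side; the bed for the block is beyond it at x +75.
- bed (a point): the place for the block: point on the baseboard's top (15 mm above the table), about midway between the open jaws. The block stands here on its underside, its length along the clamp's y (either way round), its centre 25 mm above this point. A few mm off along y does not matter: the jaws push it along. 12 to 29 mm are to spare between block and jaws, both sides together (6 mm or more at each).
- jaw_l: left (+y) jaw: steel plate 18 mm thick, its top 61 mm above the table by the bed, 98 mm by the turnbuckle. Origin on the plate's inner side at table height, clamp axes (y = 84.5 mm of the clamp when fully open). A wooden nose 34 mm wide (x), 36 mm high stands out 30 mm from the plate towards the block, centred at x 75, z 40 mm. It slides to -y in tightening.
- jaw_r: right (-y) jaw, a mirror image; in place of the nose it has a round rubber foot (32 mm across, 10 mm thick, same height) on an adjustable stem. The foot stands out 30 to 42 mm from the plate: its setting is NOT measured and differs each time, so the bite must be felt (or seen). The foot is sprung and yields 1 mm for each 5.5 N.
- turnbuckle: steel turnbuckle: open frame 90 mm long along y, within 19 mm of its axis, four spokes at its middle. Origin on the axis, midway; its y axis is the turning axis (the clamp's y). Turning it so that the TOP spoke moves away from the robot (clamp +x, positive about y) tightens: each jaw moves in 16 mm a turn. It needs about 0.6 to 1.2 turns in all and stays where it is left.
- spoke0 (a point): centre of the black ball (14 mm) on the end of one of four spokes, 62 mm from the axis: 10 mm round bars, 90 degrees apart, in the clamp's plane y = 0. Shut fingers from above, on the robot's side of an upright spoke, can push it about 50 mm from the axis, away and then down in an arc until it is nearly level; the next spoke is then upright. Which spoke is used does not matter.
- spoke1 (a point): ball of the next spoke, 90 degrees on from spoke0 in the tightening sense. Feel, while it turns (at rest the push slackens): free, it takes a steady 0.40 N m, 8 N at 50 mm; from the bite on this rises by 0.14 N m for each radian (0.0051 N m per newton of squeeze), to about 0.62 N m, 12.5 N at 50 mm (15 to 16 N with the jerk of starting), a quarter turn on.
- spoke2 (a point): the ball of the spoke 180 degrees on from spoke0.
- spoke3 (a point): the ball of the spoke 270 degrees on from spoke0 in the tightening sense.
- glue: white glue bottle, 48 mm across, 110 mm high; leave alone. It stands on the side where the block is not. Origin at the centre of its underside.
- dish: shallow white dish, 120 mm across, 35 mm high, to the left; leave it alone. Origin at the centre of its underside.
- driver: grey screwdriver about 0.2 m long, lying to the right along x; leave alone.
Things that resemble listed ones, but are neither listed nor needed, are in the scene too. What is shaped like the block but blue, purple or turquoise is not meant.

How it is judged:
On the way, in this order (a step that is already met when the one before it is completed fails the run):
1. the block stands on the bed between the open jaws, square to them, and has been let go (x of block_centre in the frame of clamp between 0.061 and 0.089 m and y of block_centre in the frame of clamp between -0.014 and 0.026 m and z of block_centre in the frame of clamp between 0.035 and 0.046 m and angle between the y axis of block and the y axis of clamp, either way round below 0.12 rad and contact force between the fingers and block below 0.1 N), for 0.2 s.
2. both jaws squeeze the block with more than 25 N (contact force between each of jaw_l, jaw_r and block above 25 N), for 0.2 s.
At the end, for the whole second after the job is handed in: The block stands on the bed at rest, within 14 mm of the jaws' middle line across (clamp x) and 20 mm of the bed point along (clamp y), square to the jaws within 0.12 rad (7 degrees), and is squeezed by both jaws with 25 to 65 N (about 50 to 135 degrees past the bite) (all of step 2 and x of block_centre in the frame of clamp between 0.061 and 0.089 m and y of block_centre in the frame of clamp between -0.014 and 0.026 m and z of block_centre in the frame of clamp between 0.035 and 0.046 m and angle between the y axis of block and the y axis of clamp, either way round below 0.12 rad and contact force between jaw_l and block below 65 N and linear speed of block below 0.01 m/s); the robot touches nothing.
It fails at once if the block is squeezed with more than 65 N: the glue joint is starved (contact force between any of jaw_l, jaw_r and block above 65 N).
It fails at once if the bottle, dish or screwdriver is moved by more than 20 mm (distance of any of glue, dish, driver from where it was at the start of the episode above 0.02 m).
It also fails if it takes over 72 s, if anything falls off the work surface, if the arm or the gripper's body presses on something with over 40 N, if the wrist force passes 120 N, or if a joint passes its speed limit or range.

### The arm

A 6-joint arm with a two-finger parallel gripper is mounted at the origin on the work surface. World frame = base frame: x ahead of the robot, y to its left, z up, the work surface at z = 0. Lengths are in m, angles in rad, forces in N, time in s.
With the tool pointing down it reaches from about 0.4 to 0.925 m from the base axis. Payload 12.5 kg.
Tool frame: the origin (TCP) lies at the very end of the fingers, on their centre line; the grasp point (between the pads) lies 19 mm behind it; z points along the fingers, x is the direction in which the jaws open and shut, and the axes are right-handed (so a half turn about z gives the same grasp; the last joint's range is limited). The gripper opens to 95 mm and grips with 3 to 60 N. Pads are 20 mm wide; open, the fingers measure 119 mm over their backs; the gripper's body (75 mm by 180 mm) begins 59 mm behind the grasp point.
Start: joints at [1.054, 0.491, 1.559, -0, 1.092, -0.106], TCP at [0.25, 0.573, 0.179] pointing down, gripper open.
Joint ranges: [-3.1, 3.1], [-0.84, 2.19], [0.05, 2.79], [-1.13, 4.28], [0.06, 2.93], [-2.69, 2.69]. Speed limits (rad/s): [2.22, 2.22, 2.79, 3.14, 3.14, 3.14].

### API

Orientations are given as a unit quaternion [x, y, z, w].
In Python, from cell import r gives the robot as it stands. The module is installed in compiled form; this text tells all that it offers.
- The arm moves only by the shell command python3 -m jog 'ROWS'. ROWS is JSON, a list of rows, each an object with "dr": the turn, a rotation vector about the tool's x, y, z in degrees, a list of three; "xyz": the shift along the tool's x, y, z in mm, a list of three; "grip": the finger opening in mm, from 0 to 95.1. In form: [{"dr": [rx, ry, rz], "xyz": [dx, dy, dz], "grip": grip}, ...]. A call has 1 to 12 rows; each row shifts and turns the commanded pose from where the row before left it, along the tool's axes as they then stand; what a row does not reach is not made up. A row lasts 1/10 s, in which the tool goes at most 50 mm and 8.59 degrees, less where a joint would pass 70% of its speed; a pose out of reach is approached as far as the arm can. A call is refused whole if a number of a shift passes 50 or a number of a turn 8.59, either way. A call with a gripper value outside its range is refused whole. The fingers move at their own pace and stop on an object; the grip force is fixed at half the most. Time passes only in rows, so rows that do not move let the fingers close. It gives the time, the measured TCP pose, the force and the opening at its end, in the units of the state.
- r.sense(): the state, without advancing time (a new reading comes with each control period).
- r.snapshot(name): name is "side" or "top"; returns a dict with "img" (400x640x3 uint8, red, green, blue), "camera_matrix" (3x3 intrinsics, pixels), "view" (4x4, takes a point from world to camera coordinates). Camera axes: x right, y down, z forward; pixel columns grow to the right and rows downward; lengths in m; the calibration is good to about 2 mm. A picture is of the moment at which its call begins. There is no depth.
- r.finish_job(): hands the job in, once; it reports no verdict.
The state is a dict: "t": time; "qpos": joint angles; "dq": joint speeds; "joint_torque": joint torques, N m; "tcp_pos": TCP position; "tcp_rot": TCP orientation; "wrist_force": force on the tool from outside, world axes, zero at the start; "ft_torque": the same for the moment, N m; "finger_gap": finger opening in m.
Only numpy, scipy, OpenCV 4.12 (cv2) and the standard library are available. Lean on these libraries where they do the work, as an engineer would, in place of code of your own. Each camera call takes 0.05 s, during which the arm holds its last target.

## Working session

There is one attempt and no reset: what is moved stays moved. The work goes in short steps, Python scripts to look and compute and a shell command to move; the robot and the scene stay as the last step left them, time stands still between calls to the robot, and variables do not carry over. Pictures are saved under pics/ and viewed, and the job is handed in when it is done.

```bash
mkdir -p pics; python3 - <<'E'
from cell import r
import cv2,numpy as np,pickle
for n in("side","top"):
    s=r.snapshot(n); cv2.imwrite(f"pics/{n}0.png",s["img"][:,:,::-1]); pickle.dump(s,open(f"{n}0.pkl","wb"))
    print(n,s["camera_matrix"].tolist(),np.round(s["view"],3).tolist())
print(r.sense())
E
```

```text
side [[431.5033463810966, 0.0, 318.7342787061288], [0.0, 431.5033463810966, 205.3117299729776], [0.0, 0.0, 1.0]] [[0.915, -0.404, -0.001, -0.467], [-0.247, -0.557, -0.793, 0.216], [0.319, 0.725, -0.61, 1.142], [0.0, 0.0, 0.0, 1.0]]
top [[371.80003149275615, 0.0, 319.0521238839559], [0.0, 371.80003149275615, 207.61598552967214], [0.0, 0.0, 1.0]] [[0.007, -1.0, 0.005, -0.012], [-0.977, -0.008, -0.213, 0.536], [0.213, -0.004, -0.977, 0.903], [0.0, 0.0, 0.0, 1.0]]
{'t': 0.1, 'qpos': array([ 1.05437133e+00,  4.91492311e-01,  1.55938232e+00,  1.25283392e-05,
        1.09170986e+00, -1.05608414e-01]), 'dq': array([ 0.00136852, -0.00101495, -0.00075084, -0.00153753,  0.00097913,
        0.00242096]), 'joint_torque': array([ 3.47335808e-03, -6.13626480e+01, -2.58613050e+01,  6.93929032e-02,
        4.70562279e-02, -8.62302613e-05]), 'tcp_pos': array([0.24945609, 0.57278761, 0.17892666]), 'tcp_rot': array([ 8.36469682e-01,  5.48012979e-01, -4.43697341e-04,  2.21586894e-04]), 'wrist_force': array([ 0.01417621, -0.49254216,  0.24624151]), 'ft_torque': array([0.03297139, 0.02912231, 0.04328051]), 'finger_gap': 0.09500356436576245}
```

View pics/side0.png

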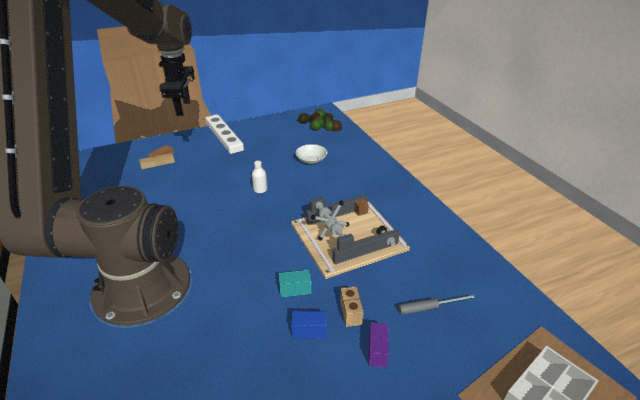

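View pics/top0.png

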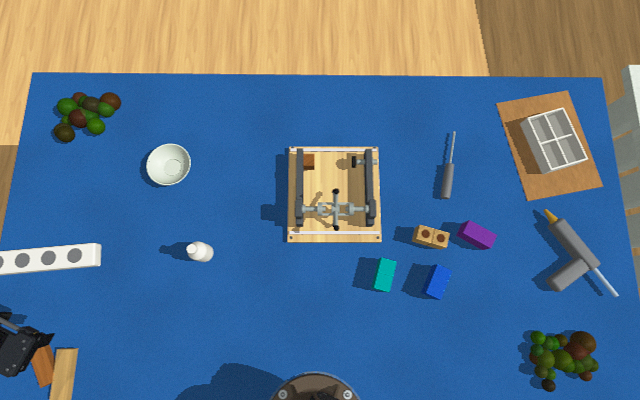

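Block candidates in the top view are:
- (430,237): pine with two dark spots.
- (385,274): turquoise.
- (437,282): blue.
- (477,234): purple.
- (65,375) and (42,365): wooden scraps with no spots.

By the description I choose (430,237), which is (351,306) in the side view. I'll check it in a crop.

```bash
python3 - <<'E'
import cv2
t=cv2.imread("pics/top0.png"); s=cv2.imread("pics/side0.png")
a=cv2.resize(t[140:290,280:500],None,fx=3.6,fy=3.6,interpolation=cv2.INTER_CUBIC)
cv2.imwrite("pics/ctop.png",a)
a=cv2.resize(s[185:345,270:430],None,fx=3.7,fy=3.7,interpolation=cv2.INTER_CUBIC)
cv2.imwrite("pics/cside.png",a)
E
```

```text
(no output)
```

View pics/ctop.png

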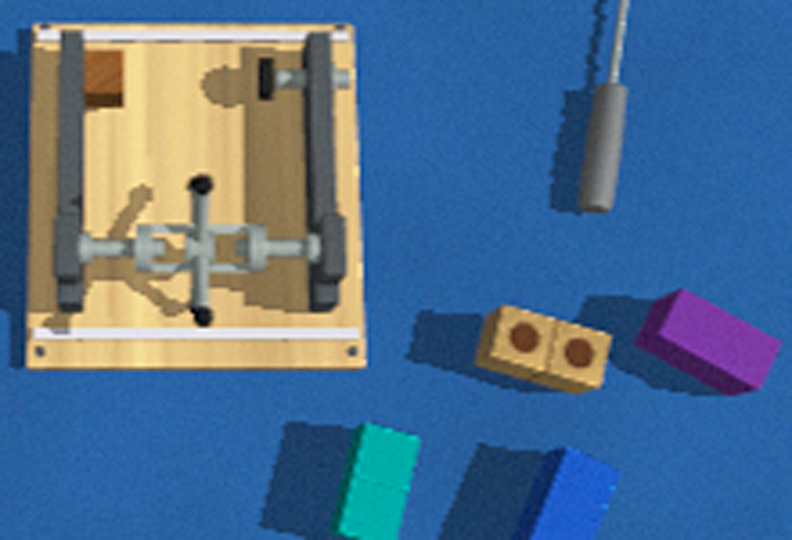

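View pics/cside.png

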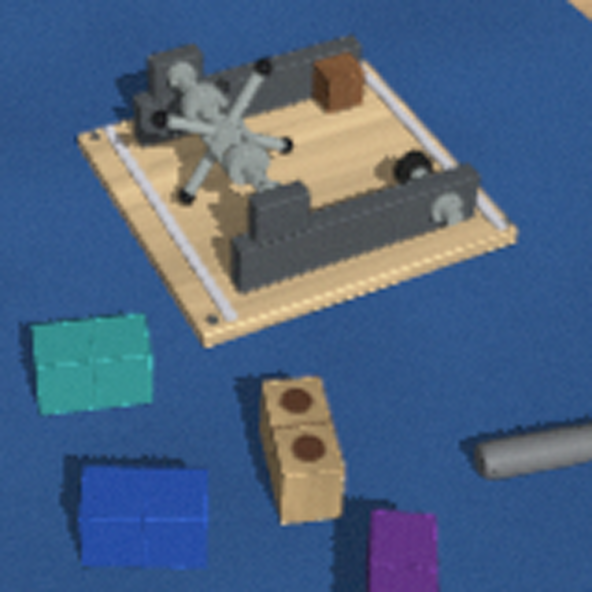

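The crop confirms it: pine, with a seam and two spots, centred near top (430,237). Next I measure the board, block and spokes.

```bash
cat > h.py <<'E'
import numpy as np,cv2,pickle
from scipy.spatial.transform import Rotation as R
def ray(s,u,v):
    V=np.array(s["view"]);K=np.array(s["camera_matrix"]);Rm=V[:3,:3]
    d=Rm.T@np.linalg.solve(K,[u,v,1.]);return -Rm.T@V[:3,3],d/np.linalg.norm(d)
def onz(s,u,v,z): c,d=ray(s,u,v);return c+d*(z-c[2])/d[2]
def onpl(s,u,v,p,n): c,d=ray(s,u,v);return c+d*((p-c)@n)/(d@n)
def proj(s,p):
    q=np.array(s["camera_matrix"])@(np.array(s["view"])@np.r_[p,1])[:3];return q[:2]/q[2]
def tri(o):
    A=np.zeros((3,3));b=np.zeros(3)
    for s,u,v in o:
        c,d=ray(s,u,v);P=np.eye(3)-np.outer(d,d);A+=P;b+=P@c
    return np.linalg.solve(A,b)
E
python3 - <<'E'
from h import *
T=pickle.load(open("top0.pkl","rb"));S=pickle.load(open("side0.pkl","rb"))
tc=lambda x,y:(280+(x+.5)/3.6-.5,140+(y+.5)/3.6-.5)
sc=lambda x,y:(270+(x+.5)/3.7-.5,185+(y+.5)/3.7-.5)
# board corners top view
C=[onz(T,*tc(*p),.015)[:2] for p in((33,24),(355,24),(365,368),(27,368))]
print("corners",np.round(C,4).tolist(),"mean",np.mean(C,0))
Cs=[onz(S,*sc(*p),.015)[:2] for p in((80,138),(207,338),(516,232))]
print("side near-left, near-right, far-right",np.round(Cs,4).tolist(), (Cs[0]+Cs[2])/2)
C=np.array(C);x=(C[0]+C[1]-C[2]-C[3]);y=C[0]+C[3]-C[1]-C[2]
print("yaw",np.arctan2(x[1],x[0]),np.arctan2(-y[0],y[1]))
# block spots
def spots(s,box):
    x0,y0,x1,y1=box;im=s["img"][y0:y1,x0:x1].astype(int)
    hsv=cv2.cvtColor(s["img"],cv2.COLOR_RGB2HSV)[y0:y1,x0:x1]
    m=((im[...,0]>im[...,2]+20)&(im[...,0]<135)).astype(np.uint8)
    n,l,st,c=cv2.connectedComponentsWithStats(m);return [(c[i]+[x0,y0],st[i,4]) for i in range(1,n) if st[i,4]>8]
    
for s,b,n in((T,(408,222,455,252),"top"),(S,(335,284,370,330),"side")):
    for c,a in spots(s,b): print(n,c,a,np.round(onz(s,*c,.05),4))
    x0,y0,x1,y1=b;im=s["img"][y0:y1,x0:x1].astype(int);m=((im[...,0]>im[...,2])).astype(np.uint8)
    ct=max(cv2.findContours(m,0,2)[0],key=cv2.contourArea);print(n,cv2.minAreaRect(ct),[(c).tolist() for c in cv2.approxPolyDP(ct,2,True)[:,0]+[x0,y0]])
for u,v in((503,305),(610,333),(602,392),(478,369)):print(np.round(onz(T,*tc(u,v),.05),4))
E
```

```text
corners [[0.7206, 0.0784], [0.7229, -0.1726], [0.4538, -0.1727], [0.4519, 0.0762]] mean [ 0.5873158  -0.04765716]
side near-left, near-right, far-right [[0.4509, 0.0738], [0.454, -0.1741], [0.7196, -0.1701]] [ 0.58522798 -0.04811869]
yaw 0.004122587592498598 0.0083629004788477
top [423.66666667 240.18055556] 144 [ 0.4546 -0.2761  0.05  ]
top [425.17647059 233.37254902] 51 [ 0.4722 -0.2809  0.05  ]
top [440.38 237.64] 50 [ 0.4615 -0.3194  0.05  ]
top ((22.815189361572266, 14.86532974243164), (35.54310989379883, 18.681541442871094), 15.52410888671875) [[415, 228], [413, 241], [436, 248], [446, 247], [448, 232], [423, 225]]
side [343.09859155 306.66197183] 71 [ 0.4372 -0.3104  0.05  ]
side [349.69811321 292.88679245] 53 [ 0.471  -0.2789  0.05  ]
side [352.98245614 305.68421053] 57 [ 0.4601 -0.3173  0.05  ]
side ((16.11236000061035, 21.820226669311523), (39.87508773803711, 19.787639617919922), 77.00537872314453) [[341, 288], [340, 301], [346, 326], [361, 324], [362, 309], [356, 287]]
[ 0.4956 -0.2671  0.05  ]
[ 0.4759 -0.3427  0.05  ]
[ 0.4337 -0.3342  0.05  ]
[ 0.4493 -0.247   0.05  ]
```

```bash
cat >> h.py <<'E'
def to(s,p,yaw=None):
    Rm=R.from_quat(s["tcp_rot"]);d=Rm.inv().apply(np.array(p)-s["tcp_pos"])*1000
    x=Rm.as_matrix()[:,0];z=Rm.as_matrix()[:,2]
    print("t %.2f"%s["t"],"pos",np.round(s["tcp_pos"],4),"yaw %.2f"%np.degrees(np.arctan2(x[1],x[0])),"z",np.round(z,3),"gap %.4f"%s["finger_gap"],"F",np.round(s["wrist_force"],1))
    print("tool delta mm",np.round(d,1), "" if yaw is None else "rz deg %.2f"%(-((yaw-np.degrees(np.arctan2(x[1],x[0]))+90)%180-90)))
CL=np.array([.5863,-.0479,0]);YW=.006
cx=np.array([np.cos(YW),np.sin(YW),0]);cy=np.array([-np.sin(YW),np.cos(YW),0])
def cw(x,y,z):return CL+x*cx+y*cy+np.array([0,0,z])
def wc(p):d=np.array(p)-CL;return np.array([d@cx,d@cy,d[2]])
E
python3 - <<'E'
from h import *
from cell import r
T=pickle.load(open("top0.pkl","rb"));S=pickle.load(open("side0.pkl","rb"))
tc=lambda x,y:(280+(x+.5)/3.6-.5,140+(y+.5)/3.6-.5)
sc=lambda x,y:(270+(x+.5)/3.7-.5,185+(y+.5)/3.7-.5)
ax=cw(-.065,0,.085)
for s,f,L in((T,tc,((200,184),(203,316))),(S,sc,((265,66),(160,118),(187,197),(288,145)))):
    for p in L:
        q=wc(onpl(s,*f(*p),ax,cy))-[-.065,0,.085];print(np.round(q*1000,1),"rad %.1f angle from up toward +x %.1f"%(np.hypot(q[0],q[2])*1e3,np.degrees(np.arctan2(q[0],q[2]))))
print("foot face",np.round(wc(onz(T,*tc(259,77),.040)),4),"foot mid",np.round(wc(tri([(T,*tc(266,78)),(S,*sc(412,170))])),4),
"nose face top edge",np.round(wc(onz(T,*tc(124,65),.058)),4),"foot top",np.round(wc(onz(T,*tc(259,62),.056)),4))
to(r.sense(),(.52,.2,.25),-15.2)
E
```

```text
[52.8  0.   0.6] rad 52.8 angle from up toward +x 89.3
[-45.3   0.   25.6] rad 52.0 angle from up toward +x -60.5
[37.   0.  56.8] rad 67.8 angle from up toward +x 33.1
[-49.2   0.   35.3] rad 60.6 angle from up toward +x -54.4
[-27.2   0.  -51.3] rad 58.1 angle from up toward +x -152.1
[ 60.2  -0.  -28.6] rad 66.6 angle from up toward +x 115.4
foot face [ 0.0833 -0.0474  0.04  ] foot mid [ 0.0804 -0.052   0.0418] nose face top edge [0.086  0.0541 0.058 ] foot top [ 0.0894 -0.046   0.056 ]
t 0.10 pos [0.2495 0.5728 0.1789] yaw 66.46 z [-0.    -0.001 -1.   ] gap 0.0950 F [ 0.  -0.5  0.2]
tool delta mm [-233.8  396.9  -70.9] rz deg 81.66
```

The crops show the spokes at about 30° past upright, +120°, −150° and −60°. The nose and foot sit about 6 mm farther out in x than the board's middle implies, so I'll shift the clamp origin. The estimated gap is about 21 mm, or roughly 0.67 turn to bite. Moving now.

```bash
sed -i 's/\.5863,-\.0479/.592,-.048/' h.py; python3 -m jog '[{"dr":[0,0,0],"xyz":[0,0,-40],"grip":95},{"dr":[0,0,0],"xyz":[-24,40,-3],"grip":95},{"dr":[0,0,0],"xyz":[-24,40,-3],"grip":95},{"dr":[0,0,0],"xyz":[-24,40,-3],"grip":95},{"dr":[0,0,0],"xyz":[-24,40,-3],"grip":95},{"dr":[0,0,0],"xyz":[-24,40,-3],"grip":95},{"dr":[0,0,0],"xyz":[-24,40,-3],"grip":95},{"dr":[0,0,0],"xyz":[-24,40,-3],"grip":95},{"dr":[0,0,0],"xyz":[-24,40,-3],"grip":95},{"dr":[0,0,0],"xyz":[-24,40,-3],"grip":95},{"dr":[0,0,0],"xyz":[-24,40,-3],"grip":95}]'
python3 -m jog '[{"dr":[0,0,8.2],"xyz":[0,0,0],"grip":95},{"dr":[0,0,8.2],"xyz":[0,0,0],"grip":95},{"dr":[0,0,8.2],"xyz":[0,0,0],"grip":95},{"dr":[0,0,8.2],"xyz":[0,0,0],"grip":95},{"dr":[0,0,8.2],"xyz":[0,0,0],"grip":95},{"dr":[0,0,8.2],"xyz":[0,0,0],"grip":95},{"dr":[0,0,8.2],"xyz":[0,0,0],"grip":95},{"dr":[0,0,8.2],"xyz":[0,0,0],"grip":95},{"dr":[0,0,8.2],"xyz":[0,0,0],"grip":95},{"dr":[0,0,8.2],"xyz":[0,0,0],"grip":95}]'
python3 - <<'E'
from h import *
from cell import r
to(r.sense(),(.466,-.299,.12),-15.2)
E
```

```text
t: 1.2
tcp_pos: [0.5212, 0.1915, 0.2494]
tcp_rot: [0.836, 0.548, -0.0, -0.0]
wrist_force: [0.6, -0.3, 0.4]
finger_gap: 0.0948
t: 2.2
tcp_pos: [0.5203, 0.1932, 0.2491]
tcp_rot: [0.99, -0.138, -0.0, 0.0]
wrist_force: [-0.3, 0.1, 1.0]
finger_gap: 0.0948
t 2.20 pos [0.5203 0.1932 0.2491] yaw -15.87 z [-0.001 -0.    -1.   ] gap 0.0948 F [-0.3  0.1  1. ]
tool delta mm [ 82.5 488.3 129.2] rz deg -0.67
```

```bash
python3 -m jog '[{"dr":[0,0,-0.6],"xyz":[7,44,0],"grip":75},{"dr":[0,0,0],"xyz":[7,44,0],"grip":75},{"dr":[0,0,0],"xyz":[7,44,0],"grip":75},{"dr":[0,0,0],"xyz":[7,44,0],"grip":75},{"dr":[0,0,0],"xyz":[7,44,0],"grip":75},{"dr":[0,0,0],"xyz":[7,44,0],"grip":75},{"dr":[0,0,0],"xyz":[7,44,0],"grip":75},{"dr":[0,0,0],"xyz":[7,44,20],"grip":75},{"dr":[0,0,0],"xyz":[7,44,30],"grip":75},{"dr":[0,0,0],"xyz":[7,44,40],"grip":75},{"dr":[0,0,0],"xyz":[7,44,30],"grip":75},{"dr":[0,0,0],"xyz":[0,0,0],"grip":75}]'
python3 - <<'E'
from h import *
from cell import r
to(r.sense(),(.466,-.299,.014),-15.2)
for n in("top","side"):
    s=r.snapshot(n); pickle.dump(s,open(f"{n}1.pkl","wb"))
    b=(380,180,500,290) if n=="top" else(300,230,420,340)
    cv2.imwrite(f"pics/{n}1.png",cv2.resize(s["img"][b[1]:b[3],b[0]:b[2],::-1],None,fx=4,fy=4,interpolation=2))
E
```

```text
t: 3.4
tcp_pos: [0.4691, -0.2837, 0.1363]
tcp_rot: [0.991, -0.132, -0.002, -0.001]
wrist_force: [0.4, 0.8, 1.2]
finger_gap: 0.0752
t 3.40 pos [ 0.4691 -0.2837  0.1363] yaw -15.15 z [-0.004  0.003 -1.   ] gap 0.0752 F [0.4 0.8 1.2]
tool delta mm [  1.7  15.8 122.3] rz deg 0.05
```

View pics/top1.png

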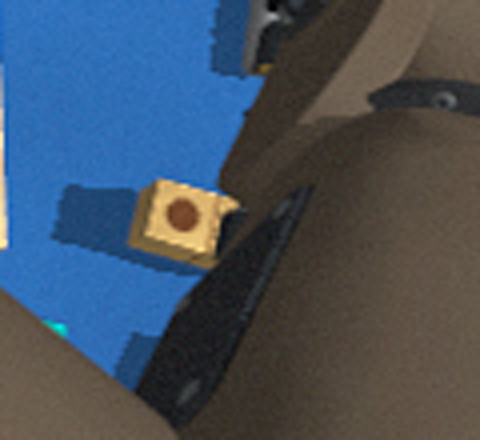

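View pics/side1.png

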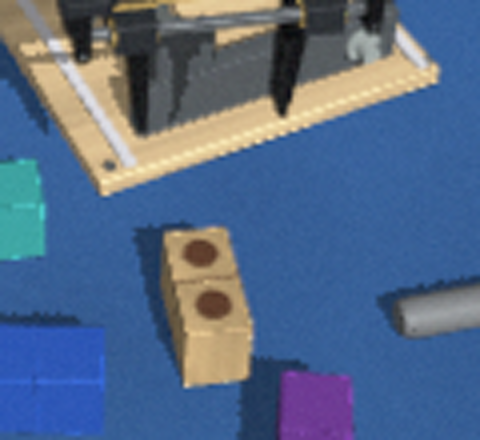

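The pictures show the pine block undisturbed, with its spots near side px (350,293) and (353,306), and the open fingers above it. Descending to grasp.

```bash
python3 -m jog '[{"dr":[0,0,0],"xyz":[1.5,16,20],"grip":75},{"dr":[0,0,0],"xyz":[0,0,35],"grip":75},{"dr":[0,0,0],"xyz":[0,0,35],"grip":75},{"dr":[0,0,0],"xyz":[0,0,20],"grip":75},{"dr":[0,0,0],"xyz":[0,0,11],"grip":75},{"dr":[0,0,0],"xyz":[0,0,0],"grip":20},{"dr":[0,0,0],"xyz":[0,0,0],"grip":20},{"dr":[0,0,0],"xyz":[0,0,0],"grip":20},{"dr":[0,0,0],"xyz":[0,0,0],"grip":20},{"dr":[0,0,0],"xyz":[0,0,0],"grip":20},{"dr":[0,0,0],"xyz":[0,0,0],"grip":20}]'
python3 - <<'E'
from h import *
from cell import r
to(r.sense(),(.466,-.299,.014),-15.2)
E
```

```text
t: 4.6
tcp_pos: [0.4684, -0.2967, 0.0195]
tcp_rot: [0.992, -0.13, 0.0, 0.0]
wrist_force: [0.1, -0.1, 0.0]
finger_gap: 0.0325
t 4.60 pos [ 0.4684 -0.2967  0.0195] yaw -14.94 z [ 0. -0. -1.] gap 0.0325 F [ 0.1 -0.1  0. ]
tool delta mm [-1.8  2.9  5.5] rz deg 0.26
```

The opening is 32.5 mm, below the block's 40 mm. I need to look.

```bash
python3 - <<'E'
from h import *
from cell import r
for n in("side","top"):
    s=r.snapshot(n)
    b=(300,230,420,340) if n=="side" else (360,180,500,290)
    cv2.imwrite(f"pics/{n}2.png",cv2.resize(s["img"][b[1]:b[3],b[0]:b[2],::-1],None,fx=5,fy=5,interpolation=2))
to(r.sense(),(.466,-.299,.014),-15.2)
E
```

```text
t 4.70 pos [ 0.4684 -0.2967  0.0193] yaw -14.94 z [ 0. -0. -1.] gap 0.0247 F [ 0.3 -0.1  0.4]
tool delta mm [-1.7  2.9  5.3] rz deg 0.26
```

View pics/side2.png

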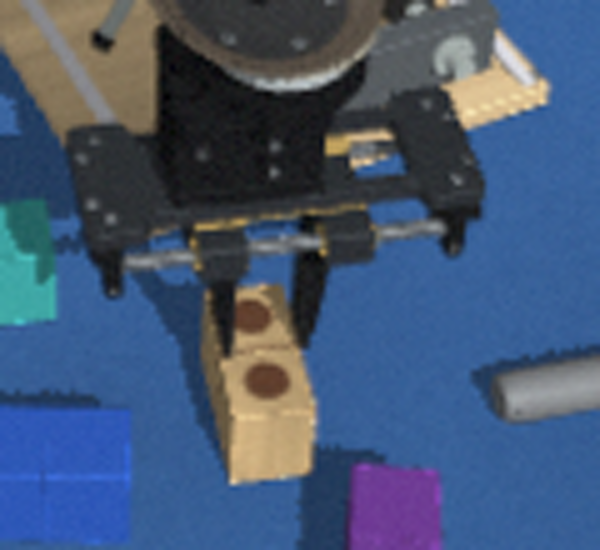

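View pics/top2.png

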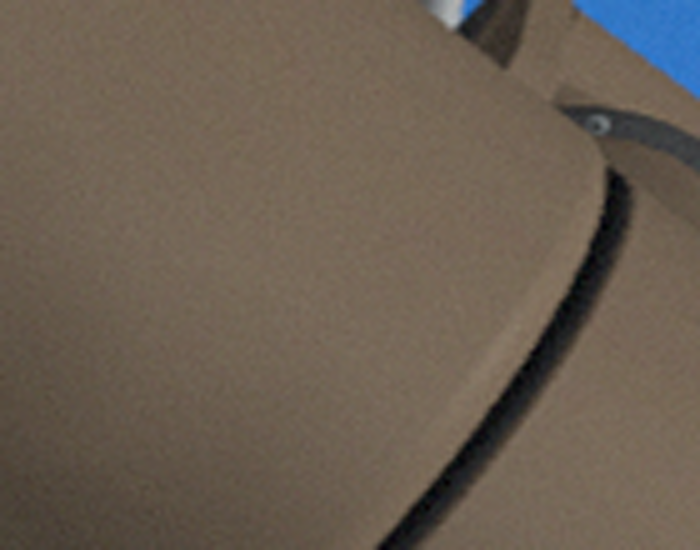

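```bash
python3 - <<'E'
from h import *
from cell import r
S=pickle.load(open("side1.pkl","rb"))
s=r.sense();Rm=R.from_quat(s["tcp_rot"]).as_matrix()
for g in(.0325,.04):
  for sg in(-1,1):
   for z in (0,.03):
    p=s["tcp_pos"]+Rm[:,0]*sg*g/2-Rm[:,2]*z
    print(g,sg,z,np.round((proj(S,p)-[300,230])*5))
to(s,(.466,-.299,.014),-15.2);print(s["joint_torque"].round(2))
E
```

```text
0.0325 -1 0 [225. 387.]
0.0325 -1 0.03 [227. 347.]
0.0325 1 0 [290. 379.]
0.0325 1 0.03 [293. 339.]
0.04 -1 0 [218. 388.]
0.04 -1 0.03 [220. 348.]
0.04 1 0 [297. 378.]
0.04 1 0.03 [301. 338.]
t 4.70 pos [ 0.4684 -0.2967  0.0193] yaw -14.94 z [ 0. -0. -1.] gap 0.0247 F [ 0.3 -0.1  0.4]
tool delta mm [-1.7  2.9  5.3] rz deg 0.26
[ 2.000e-02 -5.909e+01 -1.616e+01  4.000e-02  7.000e-02  0.000e+00]
```

```bash
python3 - <<'E'
from h import *
from cell import r
S=pickle.load(open("side1.pkl","rb"))
Rm=R.from_quat([0.991,-.132,-.002,-.001]).as_matrix()
for sg in(-1,1):
   for z in (0,.03):
    p=np.array([.4691,-.2837,.1363])+Rm[:,0]*sg*.0376-Rm[:,2]*z
    print(sg,z,np.round((proj(S,p)-[300,230])*4), np.round(proj(S,p)))
cv2.imwrite("pics/side1b.png",cv2.resize(S["img"][170:290,290:430,::-1],None,fx=5,fy=5,interpolation=2))
print(r.sense()["t"])
E
```

```text
-1 0 [142. 166.] [336. 272.]
-1 0.03 [144. 129.] [336. 262.]
1 0 [269. 152.] [367. 268.]
1 0.03 [273. 115.] [368. 259.]
4.7
```

View pics/side1b.png

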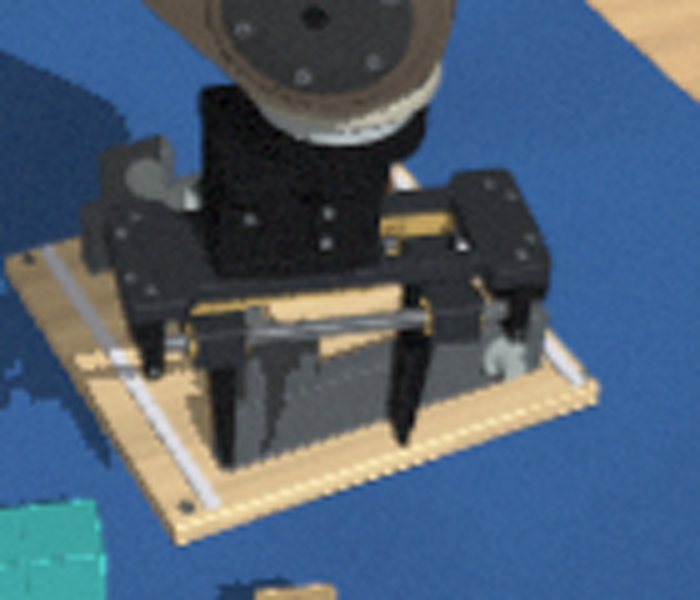

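The fingertips appear about 25 mm higher in the side picture than the reported TCP projects to. I'll check this against the first pictures, where both cameras saw the gripper.

```bash
python3 - <<'E'
from h import *
T=pickle.load(open("top0.pkl","rb"));S=pickle.load(open("side0.pkl","rb"))
Rm=R.from_quat([0.83647,.548,0,0]).as_matrix()
for n,s,b in(("side",S,(130,50,230,140)),("top",T,(0,290,100,400))):
  im=cv2.resize(s["img"][b[1]:b[3],b[0]:b[2],::-1],None,fx=5,fy=5,interpolation=2)
  for sg in(-1,1):
   for z,c in ((0,(0,0,255)),(.027,(0,255,0))):
    p=np.array([.24946,.57279,.17893])+Rm[:,0]*sg*.0475-Rm[:,2]*z
    q=(proj(s,p)-b[:2]+.5)*5;print(n,sg,z,q.round());cv2.circle(im,tuple(int(v) for v in q),3,c,-1)
  cv2.imwrite(f"pics/g{n}.png",im)
E
```

```text
side -1 0 [265. 377.]
side -1 0.027 [257. 341.]
side 1 0 [297. 316.]
side 1 0.027 [290. 282.]
top -1 0 [308. 234.]
top -1 0.027 [263. 242.]
top 1 0 [115. 138.]
top 1 0.027 [ 63. 143.]
```

View pics/gside.png

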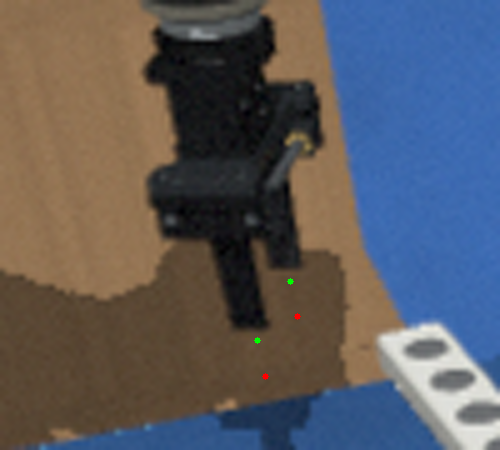

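View pics/gtop.png

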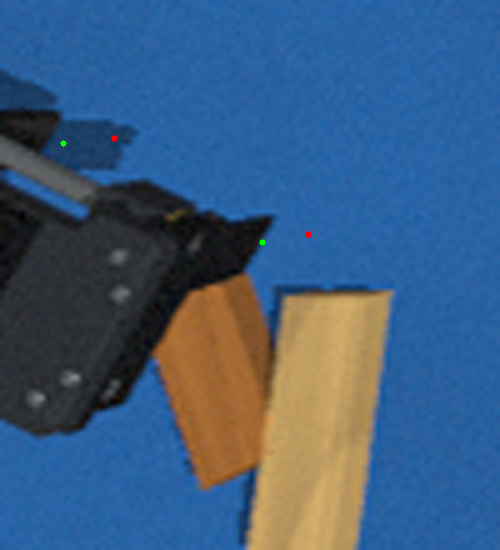

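```bash
python3 - <<'E'
from h import *
T=pickle.load(open("top0.pkl","rb"));S=pickle.load(open("side0.pkl","rb"))
Rm=R.from_quat([0.83647,.548,0,0]).as_matrix()
p=tri([(S,130+252/5-.5,50+326/5-.5),(T,258/5-.5,290+246/5-.5)])
q=np.array([.24946,.57279,.17893])-Rm[:,0]*.0535
print(p,q,p-q, proj(S,p),proj(T,p))
# from side1: assume x,y reported; z where the tip is
S=pickle.load(open("side1.pkl","rb"));Rm=R.from_quat([0.991,-.132,-.002,-.001]).as_matrix()
for sg,u,v in((-1,335.,263.2),(1,370.6,259)):
  b=np.array([.4691,-.2837,.1363])+Rm[:,0]*sg*.043
  for y in(0,.01,.02): print(sg,y,onpl(S,u,v,b+[0,y,0],np.array([0,1.,0]))-b)
E
```

```text
[0.22970096 0.52182973 0.22020784] [0.22809298 0.52374206 0.17893   ] [ 0.00160798 -0.00191233  0.04127784] [180.29847344 114.75177048] [ 50.76352126 339.37047782]
-1 0 [0.00375853 0.         0.02634107]
-1 0.01 [0.00880506 0.01       0.01507285]
-1 0.02 [0.01385158 0.02       0.00380463]
1 0 [0.00053573 0.         0.0284411 ]
1 0.01 [0.0070958  0.01       0.01678047]
1 0.02 [0.01365588 0.02       0.00511984]
```

```bash
python3 - <<'E'
from h import *
S=pickle.load(open("side1.pkl","rb"))
for z in(.045,.05,.055,.06): print(z,onz(S,300+265/5-.5,230+350/5-.5,z))
E
python3 -m jog '[{"dr":[0,0,0],"xyz":[0,0,0],"grip":75},{"dr":[0,0,0],"xyz":[0,0,0],"grip":75},{"dr":[0,0,0],"xyz":[0,0,0],"grip":75},{"dr":[0,0,0],"xyz":[0,0,0],"grip":75},{"dr":[0,0,0],"xyz":[0,0,0],"grip":75},{"dr":[0,0,0],"xyz":[0,0,0],"grip":75}]'
python3 - <<'E'
from h import *
from cell import r
to(r.sense(),(.466,-.299,.014),-15.2)
s=r.snapshot("side");pickle.dump(s,open("side3.pkl","wb"))
cv2.imwrite("pics/side3.png",cv2.resize(s["img"][230:340,300:420,::-1],None,fx=6,fy=5.4,interpolation=2))
E
```

```text
0.045 [ 0.46985696 -0.29645783  0.045     ]
0.05 [ 0.46770452 -0.30011271  0.05      ]
0.055 [ 0.46555207 -0.3037676   0.055     ]
0.06 [ 0.46339962 -0.30742248  0.06      ]
t: 5.3
tcp_pos: [0.4683, -0.2966, 0.0191]
tcp_rot: [0.992, -0.13, -0.0, -0.0]
wrist_force: [-0.4, 0.8, -0.5]
finger_gap: 0.0672
t 5.30 pos [ 0.4683 -0.2966  0.0191] yaw -14.94 z [-0.  0. -1.] gap 0.0672 F [-0.4  0.8 -0.5]
tool delta mm [-1.6  3.   5.1] rz deg 0.26
```

View pics/side3.png

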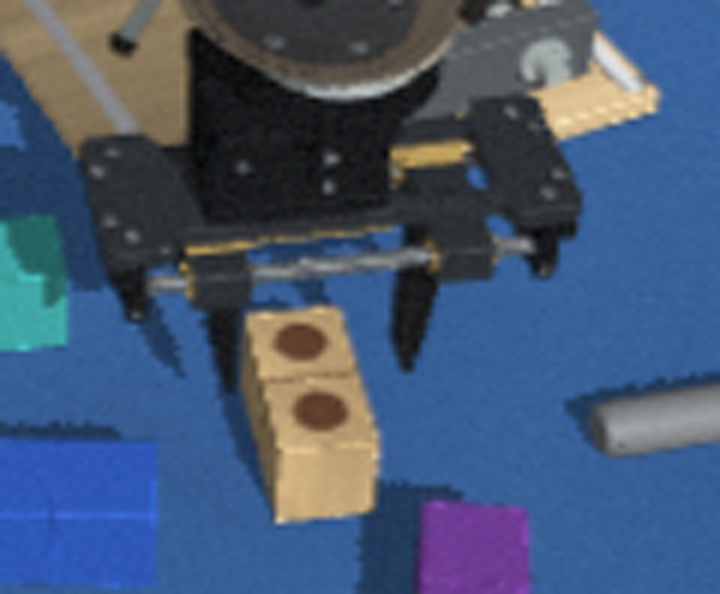

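The opened fingers straddle the block, with tips at crop (230,390) and (405,368), about 30 mm above the reported height. I'll go down further and touch the table gently to get the true offset.

```bash
python3 -m jog '[{"dr":[0,0,0],"xyz":[-1.5,2,10],"grip":75},{"dr":[0,0,0],"xyz":[0,0,10],"grip":75},{"dr":[0,0,0],"xyz":[0,0,5],"grip":75},{"dr":[0,0,0],"xyz":[0,0,0],"grip":75},{"dr":[0,0,0],"xyz":[0,0,0],"grip":75}]'
python3 - <<'E'
from h import *
from cell import r
s=r.snapshot("side");pickle.dump(s,open("side4.pkl","wb"))
cv2.imwrite("pics/side4.png",cv2.resize(s["img"][230:340,300:420,::-1],None,fx=6,fy=5.4,interpolation=2))
E
```

```text
t: 5.85
tcp_pos: [0.4664, -0.2981, -0.0061]
tcp_rot: [0.992, -0.13, -0.0, -0.0]
wrist_force: [0.1, -0.8, 0.5]
finger_gap: 0.0748
```

View pics/side4.png

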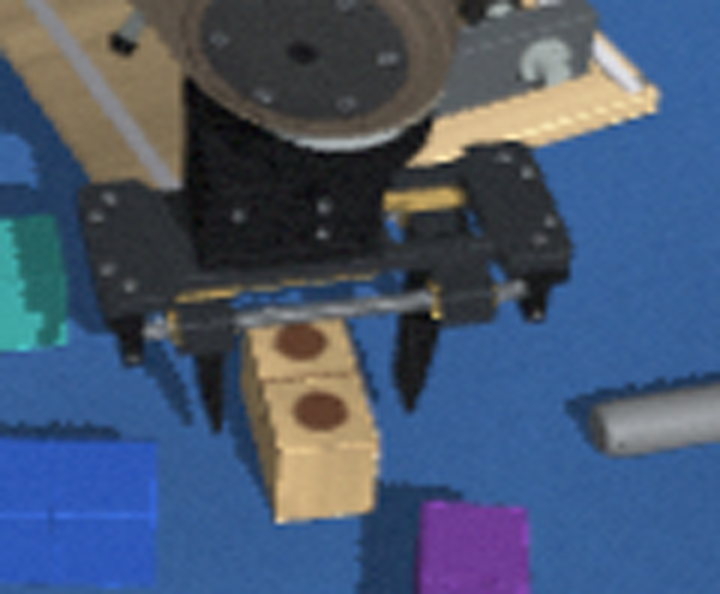

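```bash
python3 -m jog '[{"dr":[0,0,0],"xyz":[0,0,6],"grip":75},{"dr":[0,0,0],"xyz":[0,0,6],"grip":75},{"dr":[0,0,0],"xyz":[0,0,0],"grip":75}]'
python3 -m jog '[{"dr":[0,0,0],"xyz":[0,0,4],"grip":75},{"dr":[0,0,0],"xyz":[0,0,0],"grip":75}]'
python3 - <<'E'
from h import *
from cell import r
s=r.snapshot("side");pickle.dump(s,open("side5.pkl","wb"))
cv2.imwrite("pics/side5.png",cv2.resize(s["img"][230:340,300:420,::-1],None,fx=6,fy=5.4,interpolation=2))
E
```

```text
t: 6.2
tcp_pos: [0.466, -0.2979, -0.0187]
tcp_rot: [0.992, -0.13, -0.0, -0.0]
wrist_force: [-0.8, -0.6, -0.2]
finger_gap: 0.075
t: 6.4
tcp_pos: [0.4662, -0.298, -0.0223]
tcp_rot: [0.992, -0.13, -0.0, -0.0]
wrist_force: [0.4, 0.2, 0.4]
finger_gap: 0.0748
```

View pics/side5.png

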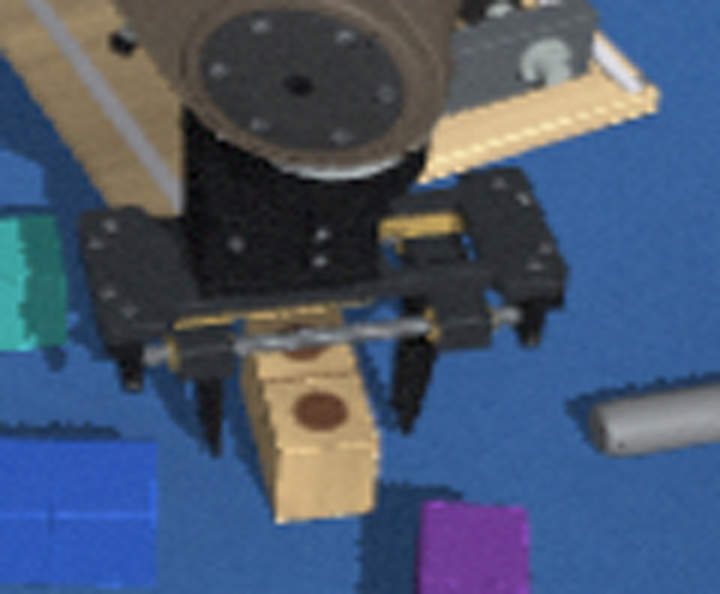

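```bash
for i in 1; do python3 -m jog '[{"dr":[0,0,0],"xyz":[0,0,3],"grip":75},{"dr":[0,0,0],"xyz":[0,0,0],"grip":75}]'; done
python3 -m jog '[{"dr":[0,0,0],"xyz":[0,0,3],"grip":75},{"dr":[0,0,0],"xyz":[0,0,0],"grip":75}]'
```

```text
t: 6.65
tcp_pos: [0.4663, -0.2981, -0.0251]
tcp_rot: [0.992, -0.13, -0.0, -0.0]
wrist_force: [-0.2, -0.7, -0.1]
finger_gap: 0.0752
t: 6.85
tcp_pos: [0.4663, -0.298, -0.0282]
tcp_rot: [0.992, -0.13, -0.0, -0.0]
wrist_force: [0.1, 0.5, 0.1]
finger_gap: 0.0749
```

```bash
python3 -m jog '[{"dr":[0,0,0],"xyz":[0,0,2.5],"grip":75},{"dr":[0,0,0],"xyz":[0,0,0],"grip":75}]'
python3 -m jog '[{"dr":[0,0,0],"xyz":[0,0,2.5],"grip":75},{"dr":[0,0,0],"xyz":[0,0,0],"grip":75}]'
```

```text
t: 7.05
tcp_pos: [0.4663, -0.298, -0.0306]
tcp_rot: [0.992, -0.13, -0.0, -0.0]
wrist_force: [-0.2, -0.0, -0.4]
finger_gap: 0.0749
t: 7.25
tcp_pos: [0.4663, -0.298, -0.0331]
tcp_rot: [0.992, -0.13, -0.0, -0.0]
wrist_force: [0.6, 0.1, 0.8]
finger_gap: 0.0752
```

```bash
python3 -m jog '[{"dr":[0,0,0],"xyz":[0,0,2.5],"grip":75},{"dr":[0,0,0],"xyz":[0,0,0],"grip":75}]'
python3 -m jog '[{"dr":[0,0,0],"xyz":[0,0,2],"grip":75},{"dr":[0,0,0],"xyz":[0,0,0],"grip":75}]'
```

```text
t: 7.45
tcp_pos: [0.4665, -0.2982, -0.0349]
tcp_rot: [0.992, -0.13, 0.0, 0.0]
wrist_force: [-1.2, 0.6, 6.9]
finger_gap: 0.0748
t: 7.65
tcp_pos: [0.4666, -0.2982, -0.035]
tcp_rot: [0.992, -0.13, 0.001, 0.0]
wrist_force: [-6.9, 3.9, 34.2]
finger_gap: 0.0751
```

```bash
python3 - <<'E'
from h import *
from cell import r
s=r.snapshot("side");pickle.dump(s,open("side6.pkl","wb"))
print(r.sense()["tcp_pos"],r.sense()["wrist_force"])
cv2.imwrite("pics/side6.png",cv2.resize(s["img"][230:340,300:420,::-1],None,fx=6,fy=5.4,interpolation=2))
E
```

```text
[ 0.4665601  -0.29826895 -0.03503271] [-5.92710739  4.69608904 32.86989613]
```

View pics/side6.png

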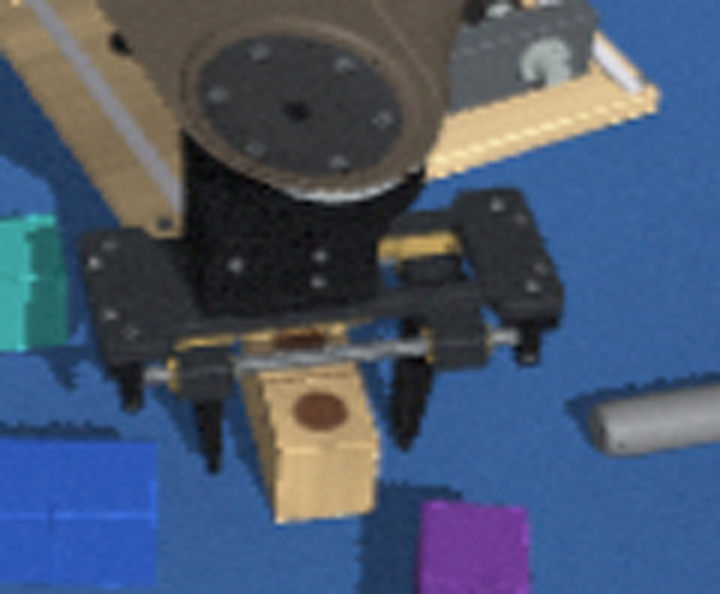

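The tips touched the table at reported z = −0.035 (34 N), so the true tip height is reported z + 35 mm. I'll back off 9 mm and grasp.

```bash
python3 -m jog '[{"dr":[0,0,0],"xyz":[0,0,-11],"grip":75},{"dr":[0,0,0],"xyz":[0,0,0],"grip":20},{"dr":[0,0,0],"xyz":[0,0,0],"grip":20},{"dr":[0,0,0],"xyz":[0,0,0],"grip":20},{"dr":[0,0,0],"xyz":[0,0,0],"grip":20},{"dr":[0,0,0],"xyz":[0,0,0],"grip":20},{"dr":[0,0,0],"xyz":[0,0,0],"grip":20}]'
python3 - <<'E'
from h import *
S=pickle.load(open("side6.pkl","rb"))
print(onz(S,300+307.5/6-.5,230+459/5.4-.5,0.0))
E
```

```text
t: 8.4
tcp_pos: [0.4662, -0.298, -0.0267]
tcp_rot: [0.992, -0.13, -0.0, -0.0]
wrist_force: [-0.0, 0.1, -2.0]
finger_gap: 0.0401
[ 0.4633827  -0.30406806  0.        ]
```

```bash
python3 -m jog '[{"dr":[0,0,0],"xyz":[0,0,-20],"grip":20},{"dr":[0,0,0],"xyz":[0,0,-45],"grip":20},{"dr":[0,0,0],"xyz":[0,0,-45],"grip":20},{"dr":[0,0,-7.7],"xyz":[0,0,-20],"grip":20},{"dr":[0,0,-7.6],"xyz":[0,0,0],"grip":20},{"dr":[0,0,0],"xyz":[0,0,0],"grip":20}]'
python3 - <<'E'
from h import *
from cell import r
to(r.sense(),cw(.078,.004,.1)+[0,.0015,0],.35);print(cw(.078,.004,.1))
E
```

```text
t: 9.0
tcp_pos: [0.4664, -0.2981, 0.1041]
tcp_rot: [1.0, 0.004, 0.0, 0.0]
wrist_force: [-0.5, -0.1, -1.9]
finger_gap: 0.0398
t 9.00 pos [ 0.4664 -0.2981  0.1041] yaw 0.48 z [ 0.001 -0.    -1.   ] gap 0.0398 F [-0.5 -0.1 -1.9]
tool delta mm [ 205.7 -254.3    4.2] rz deg 0.13
[ 0.6699746  -0.04353207  0.1       ]
```

```bash
python3 -m jog '[{"dr":[0,0,0],"xyz":[40,-20,0],"grip":20},{"dr":[0,0,0],"xyz":[40,-28,0],"grip":20},{"dr":[0,0,0],"xyz":[40,-28,0],"grip":20},{"dr":[0,0,0],"xyz":[36,-30,0],"grip":20},{"dr":[0,0,0],"xyz":[30,-36,0],"grip":20},{"dr":[0,0,0],"xyz":[14,-40,0],"grip":20},{"dr":[0,0,0],"xyz":[5,-40,0],"grip":20},{"dr":[0,0,0],"xyz":[0.7,-32,0],"grip":20},{"dr":[0,0,0],"xyz":[0,0,0],"grip":20},{"dr":[0,0,0],"xyz":[0,0,0],"grip":20}]'
python3 - <<'E'
from h import *
from cell import r
to(r.sense(),cw(.078,.004,.0)+[0,.0015,.03],.35)
for n,b in(("side",(270,140,430,290)),("top",(260,110,420,260))):
    s=r.snapshot(n);pickle.dump(s,open(n+"7.pkl","wb"))
    cv2.imwrite(f"pics/{n}7.png",cv2.resize(s["img"][b[1]:b[3],b[0]:b[2],::-1],None,fx=4,fy=4,interpolation=2))
E
```

```text
t: 10.0
tcp_pos: [0.6701, -0.0423, 0.1027]
tcp_rot: [1.0, 0.002, -0.001, -0.0]
wrist_force: [1.0, 0.5, -2.6]
finger_gap: 0.0397
t 10.00 pos [ 0.6701 -0.0423  0.1027] yaw 0.28 z [-0.002  0.    -1.   ] gap 0.0397 F [ 1.   0.5 -2.6]
tool delta mm [-0.  -0.3 72.7] rz deg -0.07
```

View pics/side7.png

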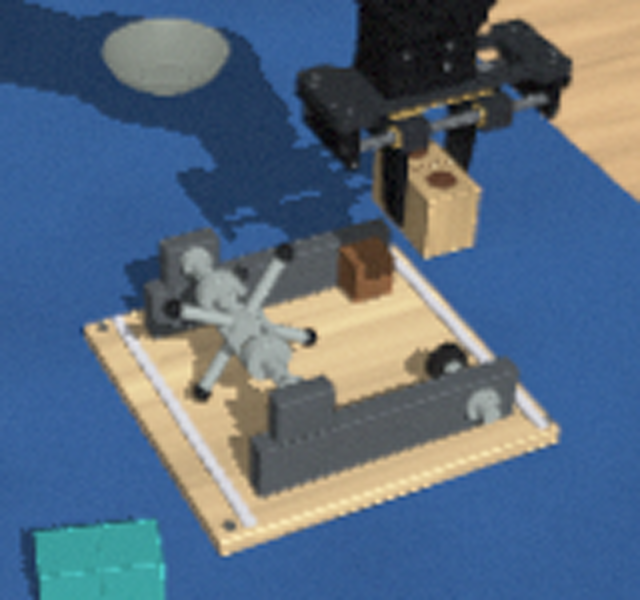

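View pics/top7.png

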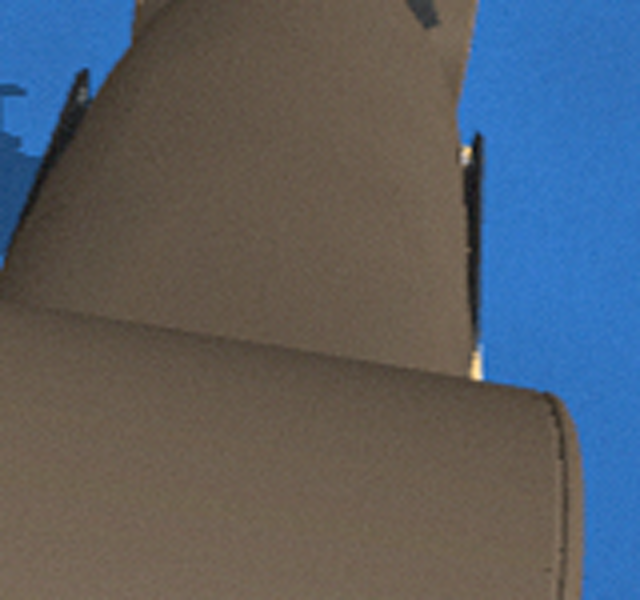

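```bash
python3 - <<'E'
from h import *
S=pickle.load(open("side7.pkl","rb"))
for u,v,n in((430,258,"bot l"),(474,245,"bot r"),(480,190,"top r"),(426,206,"top l"),(443,180,"spot")):
    p=(270+(u+.5)/4-.5,140+(v+.5)/4-.5)
    print(n,onpl(S,*p,np.array([0,-.0835,0]),np.array([0,1.,0])), onz(S,*p,.129) if 'bot' in n else onz(S,*p,.179))
E
```

```text
bot l [ 0.65323959 -0.0835      0.13132771] [ 0.65493976 -0.08092467  0.129     ]
bot r [ 0.68891022 -0.0835      0.13184113] [ 0.69112475 -0.08035442  0.129     ]
top r [ 0.68837061 -0.0835      0.17954695] [ 0.6888261  -0.08285239  0.179     ]
top l [ 0.64572785 -0.0835      0.17837625] [ 0.64524793 -0.08423728  0.179     ]
spot [ 0.65727996 -0.0835      0.19672507] [ 0.671597   -0.06197506  0.179     ]
```

The block hangs square: its near bottom corners are at crop (430,258) and (474,245), giving a centre near (0.669, −0.042) as planned. Lowering now, with a look at the spoke clearance on the way.

```bash
python3 -m jog '[{"dr":[0,0,0],"xyz":[0,0,25],"grip":20},{"dr":[0,0,0],"xyz":[0,0,30],"grip":20},{"dr":[0,0,0],"xyz":[0,0,20],"grip":20},{"dr":[0,0,0],"xyz":[0,0,10],"grip":20},{"dr":[0,0,0],"xyz":[0,0,0],"grip":20}]'
python3 - <<'E'
from h import *
from cell import r
to(r.sense(),cw(.078,.004,.0)+[0,.0015,-.011],.35)
for n,b in(("side",(270,140,430,290)),):
    s=r.snapshot(n);pickle.dump(s,open(n+"8.pkl","wb"))
    cv2.imwrite(f"pics/{n}8.png",cv2.resize(s["img"][b[1]:b[3],b[0]:b[2],::-1],None,fx=4,fy=4,interpolation=2))
E
```

```text
t: 10.6
tcp_pos: [0.6698, -0.0438, 0.0174]
tcp_rot: [1.0, 0.002, -0.001, -0.0]
wrist_force: [0.6, -0.5, -1.8]
finger_gap: 0.0398
t 10.60 pos [ 0.6698 -0.0438  0.0174] yaw 0.26 z [-0.002  0.    -1.   ] gap 0.0398 F [ 0.6 -0.5 -1.8]
tool delta mm [ 0.2 -1.7 28.4] rz deg -0.09
```

View pics/side8.png

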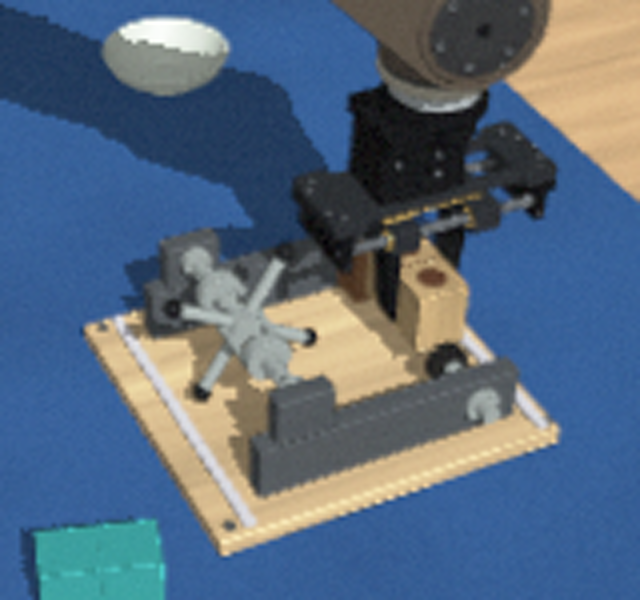

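The bracket's near end (crop 340,262) is clear of the spoke ball (crop 285,252). Continuing down slowly.

```bash
python3 -m jog '[{"dr":[0,0,0],"xyz":[0,0,8],"grip":20},{"dr":[0,0,0],"xyz":[0,0,8],"grip":20},{"dr":[0,0,0],"xyz":[0,0,6],"grip":20},{"dr":[0,0,0],"xyz":[0,0,0],"grip":20}]'
python3 -m jog '[{"dr":[0,0,0],"xyz":[0,0,3],"grip":20},{"dr":[0,0,0],"xyz":[0,0,0],"grip":20}]'
python3 -m jog '[{"dr":[0,0,0],"xyz":[0,0,2],"grip":20},{"dr":[0,0,0],"xyz":[0,0,0],"grip":20}]'
```

```text
t: 11.05
tcp_pos: [0.67, -0.0427, -0.0042]
tcp_rot: [1.0, 0.003, -0.001, -0.0]
wrist_force: [-0.1, 0.3, -2.1]
finger_gap: 0.0398
t: 11.25
tcp_pos: [0.6704, -0.0428, -0.0065]
tcp_rot: [1.0, 0.003, -0.0, -0.0]
wrist_force: [-0.1, 1.3, -2.6]
finger_gap: 0.0399
t: 11.45
tcp_pos: [0.6704, -0.0428, -0.0084]
tcp_rot: [1.0, 0.003, -0.0, -0.0]
wrist_force: [-0.1, 0.0, -2.4]
finger_gap: 0.0399
```

```bash
python3 -m jog '[{"dr":[0,0,0],"xyz":[0,0,2],"grip":20},{"dr":[0,0,0],"xyz":[0,0,0],"grip":20}]'
python3 -m jog '[{"dr":[0,0,0],"xyz":[0,0,1],"grip":20},{"dr":[0,0,0],"xyz":[0,0,0],"grip":20}]'
```

```text
t: 11.65
tcp_pos: [0.6704, -0.0428, -0.0105]
tcp_rot: [1.0, 0.003, -0.0, -0.0]
wrist_force: [-0.6, 0.8, -2.7]
finger_gap: 0.04
t: 11.85
tcp_pos: [0.6704, -0.0428, -0.0114]
tcp_rot: [1.0, 0.003, -0.0, -0.0]
wrist_force: [0.1, 0.5, -2.4]
finger_gap: 0.0401
```

```bash
python3 -m jog '[{"dr":[0,0,0],"xyz":[0,0,1],"grip":20},{"dr":[0,0,0],"xyz":[0,0,0],"grip":20}]'
python3 -m jog '[{"dr":[0,0,0],"xyz":[0,0,1],"grip":20},{"dr":[0,0,0],"xyz":[0,0,0],"grip":20}]'
```

```text
t: 12.05
tcp_pos: [0.6705, -0.0428, -0.0117]
tcp_rot: [1.0, 0.003, 0.0, -0.0]
wrist_force: [-2.3, -0.6, 3.8]
finger_gap: 0.0401
t: 12.25
tcp_pos: [0.6706, -0.0429, -0.0118]
tcp_rot: [1.0, 0.003, 0.0, 0.0]
wrist_force: [-4.2, 0.2, 14.5]
finger_gap: 0.0398
```

The bed is felt at z −0.0117, as predicted. Releasing and rising.

```bash
python3 -m jog '[{"dr":[0,0,0],"xyz":[0,0,-1],"grip":68},{"dr":[0,0,0],"xyz":[0,0,0],"grip":68},{"dr":[0,0,0],"xyz":[0,0,0],"grip":68},{"dr":[0,0,0],"xyz":[0,0,0],"grip":68},{"dr":[0,0,0],"xyz":[0,0,-10],"grip":68},{"dr":[0,0,0],"xyz":[0,0,-30],"grip":68},{"dr":[0,0,0],"xyz":[0,0,-40],"grip":68},{"dr":[0,0,0],"xyz":[0,0,-45],"grip":40},{"dr":[0,0,0],"xyz":[-20,0,-45],"grip":0},{"dr":[0,0,0],"xyz":[-45,-10,-15],"grip":0},{"dr":[0,0,0],"xyz":[-48,-10,0],"grip":0},{"dr":[0,0,0],"xyz":[-48,-20,0],"grip":0}]'
python3 -m jog '[{"dr":[0,0,0],"xyz":[-48,-15,0],"grip":0},{"dr":[0,0,0],"xyz":[-45,-20,0],"grip":0},{"dr":[0,0,0],"xyz":[0,-45,0],"grip":0},{"dr":[0,0,0],"xyz":[0,-45,0],"grip":0},{"dr":[0,0,0],"xyz":[0,0,0],"grip":0}]'
python3 - <<'E'
from h import *
from cell import r
to(r.sense(),cw(-.065-.075,0,.10)-[0,0,.035],.35)
for n,b in(("side",(270,180,430,290)),("top",(270,130,400,250))):
    s=r.snapshot(n);pickle.dump(s,open(n+"9.pkl","wb"))
    cv2.imwrite(f"pics/{n}9.png",cv2.resize(s["img"][b[1]:b[3],b[0]:b[2],::-1],None,fx=5,fy=5,interpolation=2))
E
```

```text
t: 13.45
tcp_pos: [0.5093, -0.0048, 0.1737]
tcp_rot: [1.0, 0.003, 0.001, 0.0]
wrist_force: [1.2, 0.9, -0.0]
finger_gap: 0.0332
t: 13.95
tcp_pos: [0.4171, 0.1234, 0.1736]
tcp_rot: [1.0, 0.005, 0.001, -0.0]
wrist_force: [-0.8, -0.8, -0.3]
finger_gap: 0.0004
t 13.95 pos [0.4171 0.1234 0.1736] yaw 0.61 z [ 0.002  0.001 -1.   ] gap 0.0004 F [-0.8 -0.8 -0.3]
tool delta mm [ 32.8 172.7 108.5] rz deg 0.26
```

View pics/side9.png

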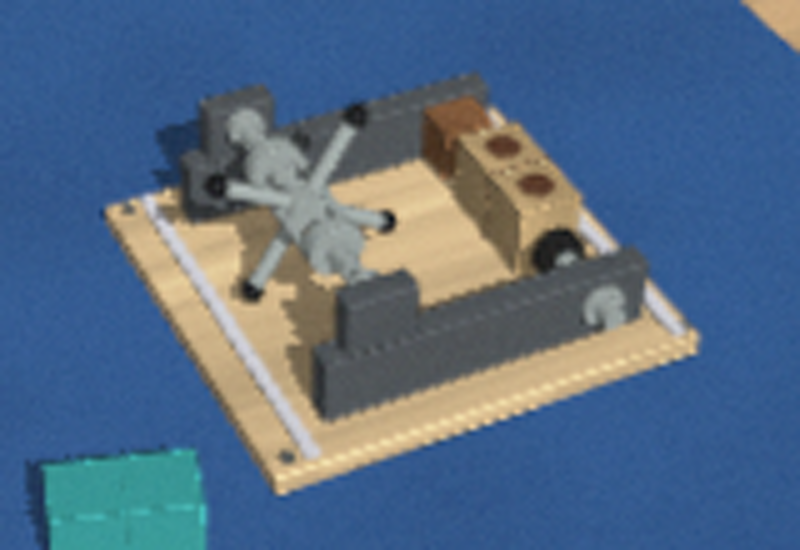

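View pics/top9.png

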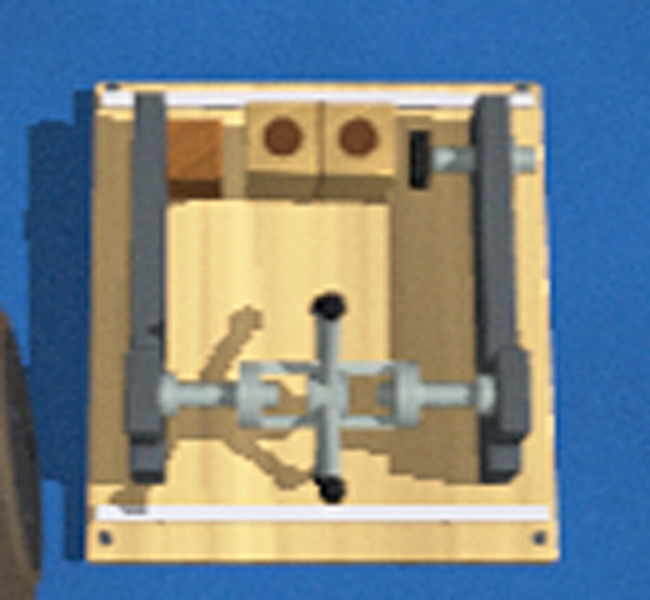

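```bash
python3 - <<'E'
from h import *
T=pickle.load(open("top9.pkl","rb"));S=pickle.load(open("side9.pkl","rb"))
t=lambda u,v,z:wc(onz(T,270+(u+.5)/5-.5,130+(v+.5)/5-.5,z))
s=lambda u,v,z:wc(onz(S,270+(u+.5)/5-.5,180+(v+.5)/5-.5,z))
p=lambda n,x:print(n,np.round(x*1000,1))
p("spots top",t(283,136,.065));p("",t(358,136,.065));p("spots side",s(504,147,.065));p("",s(537,184,.065))
p("blk L",t(247,137,.065));p("blk R",t(395,140,.065));p("nose R edge",t(222,142,.058));p("nose far",t(200,120,.058));p("nose near",t(200,165,.058))
p("foot face",t(409,158,.040));p("foot face top",t(409,132,.056));p("foot near/far",t(418,132,.056))
for u,v in((357,116),(216,187),(252,291),(388,221)):
    q=onpl(S,270+(u+.5)/5-.5,180+(v+.5)/5-.5,cw(-.065,0,.085),cy);q=wc(q)-[-.065,0,.085];print(np.round(q*1e3,1),np.degrees(np.arctan2(q[0],q[2])))
E
```

```text
spots top [80.4 22.1 65. ]
 [ 80.5 -17.6  65. ]
spots side [79.2 24.6 65. ]
 [ 79.4 -14.3  65. ]
blk L [79.8 41.2 65. ]
blk R [ 78.3 -37.1  65. ]
nose R edge [79.5 54.4 58. ]
nose far [91.8 66.2 58. ]
nose near [66.6 66.1 58. ]
foot face [ 77.1 -46.8  40. ]
foot face top [ 86.1 -45.5  56. ]
foot near/far [ 86.1 -50.3  56. ]
[30.5  0.  56. ] 28.557172073186724
[-55.2   0.   33.8] -58.538617206665194
[-33.5   0.  -50.7] -146.52886916122276
[ 53.5   0.  -28.1] 117.70004163825503
```

Block is square: spots at top crop (283,136)/(358,136), centre level with the nose, with a gap of about 13 mm to the nose and about 8 mm to the foot. Bite is expected after about 0.65 turn (~230°). Now going behind the near spoke at −58° with shut fingers.

```bash
python3 -m jog '[{"dr":[0,0,0.3],"xyz":[0,45,0],"grip":0},{"dr":[0,0,0],"xyz":[5,45,10],"grip":0},{"dr":[0,0,0],"xyz":[5,45,30],"grip":0},{"dr":[0,0,0],"xyz":[8,37,40],"grip":0},{"dr":[0,0,0],"xyz":[0,0,20],"grip":0},{"dr":[0,0,0],"xyz":[0,0,0],"grip":0}]'
python3 - <<'E'
from h import *
from cell import r
to(r.sense(),cw(-.065-.072,0,.107)-[0,0,.035],.35)
for n,b in(("side",(270,180,430,290)),):
    s=r.snapshot(n);pickle.dump(s,open(n+"10.pkl","wb"))
    cv2.imwrite(f"pics/{n}10.png",cv2.resize(s["img"][b[1]:b[3],b[0]:b[2],::-1],None,fx=5,fy=5,interpolation=2))
E
```

```text
t: 14.65
tcp_pos: [0.4334, -0.047, 0.0769]
tcp_rot: [1.0, -0.001, -0.002, -0.001]
wrist_force: [-0.8, -1.1, 0.7]
finger_gap: 0.0
t 14.65 pos [ 0.4334 -0.047   0.0769] yaw -0.15 z [-0.004  0.001 -1.   ] gap 0.0000 F [-0.8 -1.1  0.7]
tool delta mm [21.7  1.8  4.8] rz deg -0.50
```

View pics/side10.png

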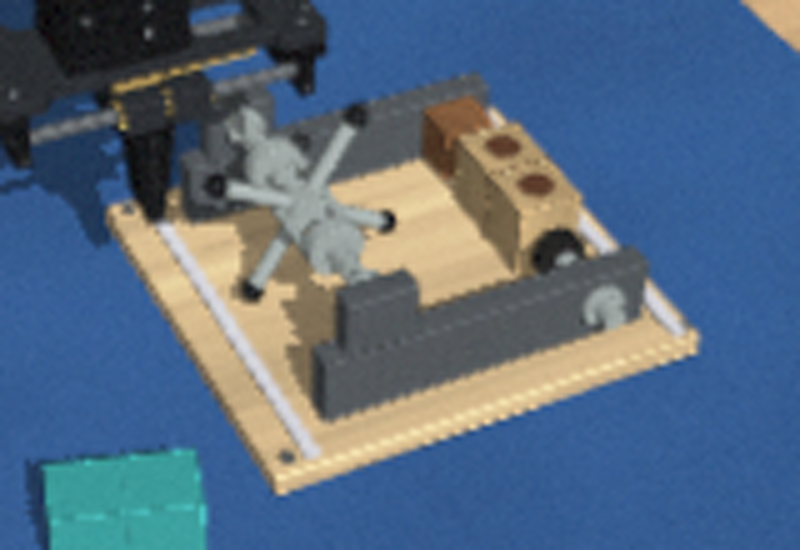

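```bash
python3 -m jog '[{"dr":[0,0,0],"xyz":[10,1.5,2],"grip":0},{"dr":[0,0,0],"xyz":[10,0,0],"grip":0},{"dr":[0,0,0],"xyz":[8,0,-2],"grip":0},{"dr":[0,0,0],"xyz":[8,0,-6],"grip":0},{"dr":[0,0,0],"xyz":[8,0,-6],"grip":0}]'
python3 -m jog '[{"dr":[0,0,0],"xyz":[8,0,-5],"grip":0},{"dr":[0,0,0],"xyz":[8,0,-4],"grip":0},{"dr":[0,0,0],"xyz":[8,0,-2],"grip":0}]'
python3 - <<'E'
from h import *
from cell import r
to(r.sense(),cw(-.065,0,.085)-[0,0,.035],.35)
for n,b in(("side",(270,180,430,290)),):
    s=r.snapshot(n);pickle.dump(s,open(n+"11.pkl","wb"))
    cv2.imwrite(f"pics/{n}11.png",cv2.resize(s["img"][b[1]:b[3],b[0]:b[2],::-1],None,fx=5,fy=5,interpolation=2))
E
```

```text
t: 15.2
tcp_pos: [0.4703, -0.046, 0.0903]
tcp_rot: [1.0, 0.002, -0.01, -0.001]
wrist_force: [-49.4, -14.7, 32.4]
finger_gap: 0.0004
t: 15.5
tcp_pos: [0.4987, -0.046, 0.1039]
tcp_rot: [1.0, 0.001, -0.004, -0.0]
wrist_force: [-8.3, 0.9, 9.1]
finger_gap: 0.0006
t 15.50 pos [ 0.4987 -0.046   0.1039] yaw 0.14 z [-0.008  0.    -1.   ] gap 0.0006 F [-8.3  0.9  9.1]
tool delta mm [28.7  2.5 53.7] rz deg -0.21
```

View pics/side11.png

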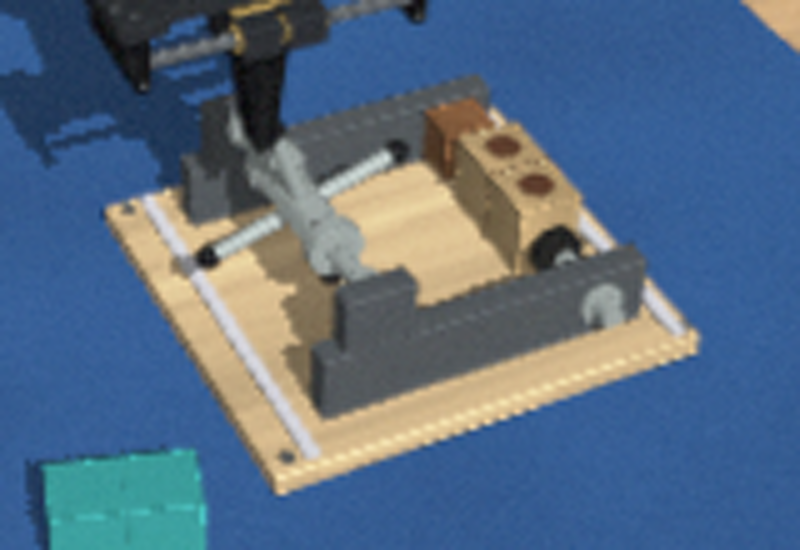

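```bash
cat >> h.py <<'E'
def phi(S,u,v,b=(270,180),k=5):
    q=onpl(S,b[0]+(u+.5)/k-.5,b[1]+(v+.5)/k-.5,cw(-.065,0,.085),cy);q=wc(q)-[-.065,0,.085]+[.0012,0,-.0028];print(np.round(q*1e3,1),"phi %.1f"%np.degrees(np.arctan2(q[0],q[2])))
E
python3 - <<'E'
from h import *
S=pickle.load(open("side11.pkl","rb"));phi(S,398,150);phi(S,207,258)
E
```

```text
[58.8  0.  20.4] phi 70.9
[-60.1   0.  -18.4] phi -107.0
```

```bash
python3 -m jog '[{"dr":[0,0,0],"xyz":[9,1,2],"grip":0},{"dr":[0,0,0],"xyz":[9,1,2],"grip":0},{"dr":[0,0,0],"xyz":[7,0,0],"grip":0},{"dr":[0,0,0],"xyz":[6,0,0],"grip":0},{"dr":[0,0,0],"xyz":[6,0,2],"grip":0}]'
python3 -m jog '[{"dr":[0,0,0],"xyz":[7,0,2],"grip":0},{"dr":[0,0,0],"xyz":[6,0,3],"grip":0},{"dr":[0,0,0],"xyz":[5,0,4],"grip":0}]'
python3 -m jog '[{"dr":[0,0,0],"xyz":[5,0,5],"grip":0},{"dr":[0,0,0],"xyz":[4,0,5],"grip":0}]'
python3 - <<'E'
from h import *
from cell import r
to(r.sense(),cw(-.065,0,.085)-[0,0,.035],.35)
for n,b in(("side",(270,180,430,290)),):
    s=r.snapshot(n);pickle.dump(s,open(n+"12.pkl","wb"))
    cv2.imwrite(f"pics/{n}12.png",cv2.resize(s["img"][b[1]:b[3],b[0]:b[2],::-1],None,fx=5,fy=5,interpolation=2))
E
```

```text
t: 16.05
tcp_pos: [0.539, -0.0479, 0.096]
tcp_rot: [1.0, 0.001, -0.002, -0.0]
wrist_force: [-8.2, 0.4, 0.6]
finger_gap: 0.0006
t: 16.35
tcp_pos: [0.5568, -0.0477, 0.087]
tcp_rot: [1.0, 0.001, -0.002, -0.0]
wrist_force: [-9.0, 0.2, 2.3]
finger_gap: 0.0003
t: 16.55
tcp_pos: [0.5659, -0.0477, 0.0771]
tcp_rot: [1.0, 0.001, -0.002, -0.0]
wrist_force: [-8.4, -0.7, 4.2]
finger_gap: 0.0007
t 16.55 pos [ 0.5659 -0.0477  0.0771] yaw 0.14 z [-0.003  0.001 -1.   ] gap 0.0007 F [-8.4 -0.7  4.2]
tool delta mm [-38.8   0.6  27.2] rz deg -0.21
```

View pics/side12.png

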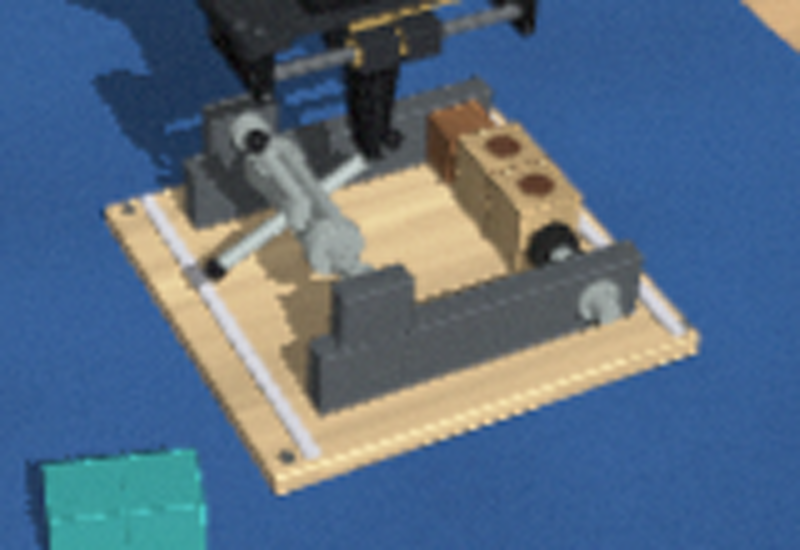

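```bash
python3 -m jog '[{"dr":[0,0,0],"xyz":[3,0,6],"grip":0},{"dr":[0,0,0],"xyz":[1.5,0,6],"grip":0}]'
python3 - <<'E'
from h import *
from cell import r
S=pickle.load(open("side12.pkl","rb"));phi(S,256,138);phi(S,214,268)
s=r.snapshot("side");cv2.imwrite("pics/side13.png",cv2.resize(s["img"][180:290,270:430,::-1],None,fx=5,fy=5,interpolation=2));pickle.dump(s,open("side13.pkl","wb"))
E
```

```text
t: 16.8
tcp_pos: [0.572, -0.0479, 0.0658]
tcp_rot: [1.0, 0.001, 0.0, -0.0]
wrist_force: [-3.0, 1.9, 7.1]
finger_gap: 0.0006
[-30.    0.   57.4] phi -27.6
[-55.9   0.  -27.4] phi -116.1
```

View pics/side13.png

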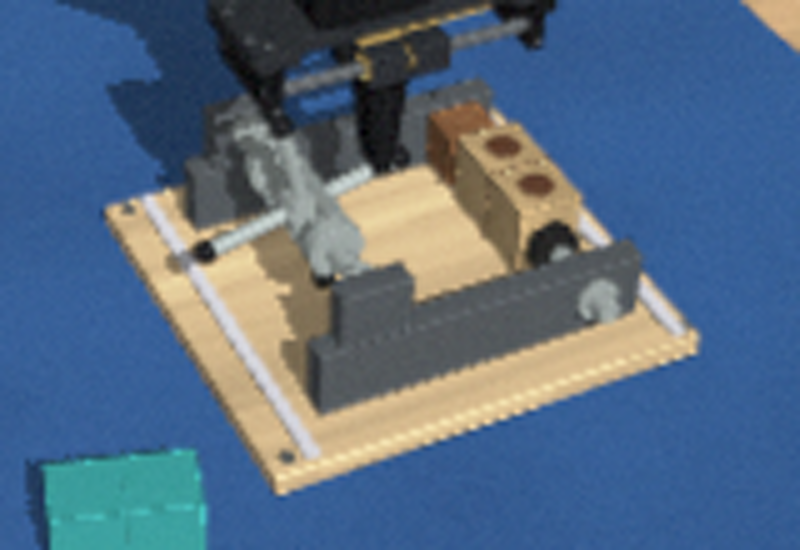

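```bash
python3 -m jog '[{"dr":[0,0,0],"xyz":[-1,0,-32],"grip":0},{"dr":[0,0,0],"xyz":[-1,0,-40],"grip":0},{"dr":[0,0,0],"xyz":[-30,0,0],"grip":0},{"dr":[0,0,0],"xyz":[-35,0,0],"grip":0},{"dr":[0,0,0],"xyz":[-25,0,0],"grip":0},{"dr":[0,0,0],"xyz":[0,0,18],"grip":0},{"dr":[0,0,0],"xyz":[0,0,18],"grip":0},{"dr":[0,0,0],"xyz":[0,0,0],"grip":0}]'
python3 - <<'E'
from h import *
from cell import r
to(r.sense(),cw(-.065,0,.085)-[0,0,.035],.35)
S=pickle.load(open("side13.pkl","rb"));phi(S,203,252)
s=r.snapshot("side");cv2.imwrite("pics/side14.png",cv2.resize(s["img"][180:290,270:430,::-1],None,fx=5,fy=5,interpolation=2));pickle.dump(s,open("side14.pkl","wb"))
E
```

```text
t: 17.65
tcp_pos: [0.4791, -0.0483, 0.1001]
tcp_rot: [1.0, 0.001, -0.001, -0.0]
wrist_force: [-0.4, 0.3, 0.2]
finger_gap: 0.0006
t 17.65 pos [ 0.4791 -0.0483  0.1001] yaw 0.10 z [-0.001  0.    -1.   ] gap 0.0006 F [-0.4  0.3  0.2]
tool delta mm [48.   0.2 50. ] rz deg -0.25
[-62.5   0.  -13.1] phi -101.9
```

View pics/side14.png

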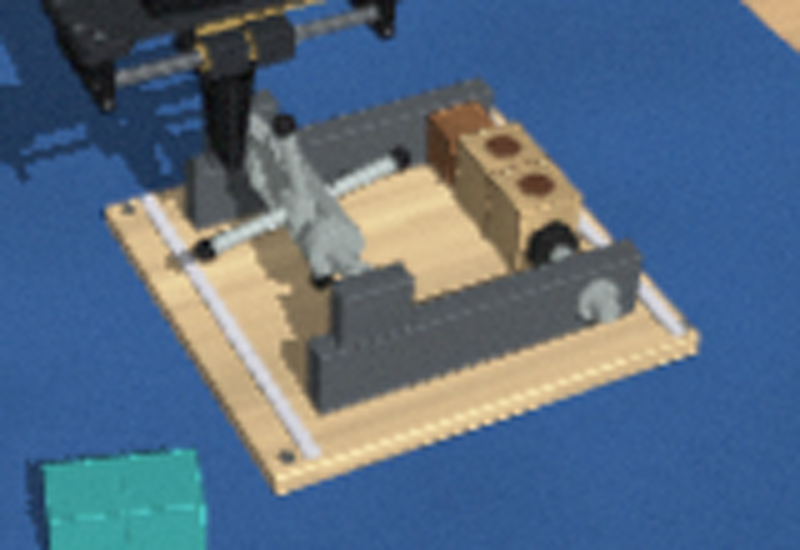

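```bash
python3 -m jog '[{"dr":[0,0,0],"xyz":[10,0,0],"grip":0},{"dr":[0,0,0],"xyz":[10,0,0],"grip":0},{"dr":[0,0,0],"xyz":[9,0,0],"grip":0},{"dr":[0,0,0],"xyz":[9,0,0],"grip":0},{"dr":[0,0,0],"xyz":[7,0,0],"grip":0}]'
python3 -m jog '[{"dr":[0,0,0],"xyz":[6,0,0],"grip":0},{"dr":[0,0,0],"xyz":[6,0,2],"grip":0}]'
python3 -m jog '[{"dr":[0,0,0],"xyz":[7,0,2],"grip":0},{"dr":[0,0,0],"xyz":[6,0,3],"grip":0}]'
python3 -m jog '[{"dr":[0,0,0],"xyz":[5,0,4],"grip":0},{"dr":[0,0,0],"xyz":[5,0,5],"grip":0}]'
python3 -m jog '[{"dr":[0,0,0],"xyz":[4,0,5],"grip":0},{"dr":[0,0,0],"xyz":[3,0,6],"grip":0}]'
```

```text
t: 18.2
tcp_pos: [0.5247, -0.0485, 0.1013]
tcp_rot: [1.0, 0.001, -0.001, -0.0]
wrist_force: [-5.7, 0.4, 3.4]
finger_gap: 0.0001
t: 18.4
tcp_pos: [0.5365, -0.0484, 0.0992]
tcp_rot: [1.0, 0.001, -0.001, -0.0]
wrist_force: [-5.2, 1.0, 5.3]
finger_gap: 0.0002
t: 18.6
tcp_pos: [0.5491, -0.0484, 0.094]
tcp_rot: [1.0, 0.001, -0.001, -0.0]
wrist_force: [-6.8, 1.1, 2.8]
finger_gap: 0.0006
t: 18.8
tcp_pos: [0.5597, -0.0484, 0.0853]
tcp_rot: [1.0, 0.001, -0.001, -0.0]
wrist_force: [-5.9, 1.3, 5.3]
finger_gap: 0.001
t: 19.0
tcp_pos: [0.5675, -0.0484, 0.0746]
tcp_rot: [1.0, 0.001, 0.0, -0.0]
wrist_force: [-3.4, 1.3, 8.1]
finger_gap: 0.0008
```

```bash
python3 -m jog '[{"dr":[0,0,0],"xyz":[2,0,6],"grip":0},{"dr":[0,0,0],"xyz":[1,0,4],"grip":0}]'
python3 -m jog '[{"dr":[0,0,0],"xyz":[-1,0,-32],"grip":0},{"dr":[0,0,0],"xyz":[-1,0,-40],"grip":0},{"dr":[0,0,0],"xyz":[-30,0,0],"grip":0},{"dr":[0,0,0],"xyz":[-35,0,0],"grip":0},{"dr":[0,0,0],"xyz":[-25,0,0],"grip":0},{"dr":[0,0,0],"xyz":[0,0,18],"grip":0},{"dr":[0,0,0],"xyz":[0,0,18],"grip":0},{"dr":[0,0,0],"xyz":[0,0,0],"grip":0}]'
python3 - <<'E'
from h import *
from cell import r
to(r.sense(),cw(-.065,0,.085)-[0,0,.035],.35)
s=r.snapshot("side");cv2.imwrite("pics/side15.png",cv2.resize(s["img"][180:290,270:430,::-1],None,fx=5,fy=5,interpolation=2));pickle.dump(s,open("side15.pkl","wb"))
s=r.snapshot("top");cv2.imwrite("pics/top15.png",cv2.resize(s["img"][130:250,270:400,::-1],None,fx=5,fy=5,interpolation=2));pickle.dump(s,open("top15.pkl","wb"))
E
```

```text
t: 19.2
tcp_pos: [0.5716, -0.0485, 0.0648]
tcp_rot: [1.0, 0.001, 0.002, 0.0]
wrist_force: [0.9, 2.3, 9.1]
finger_gap: 0.0004
t: 20.0
tcp_pos: [0.4775, -0.0486, 0.0989]
tcp_rot: [1.0, 0.001, -0.001, -0.0]
wrist_force: [-0.6, 0.1, 0.4]
finger_gap: 0.0005
t 20.00 pos [ 0.4775 -0.0486  0.0989] yaw 0.06 z [-0.002  0.001 -1.   ] gap 0.0005 F [-0.6  0.1  0.4]
tool delta mm [49.6 -0.2 48.8] rz deg -0.29
```

View pics/side15.png

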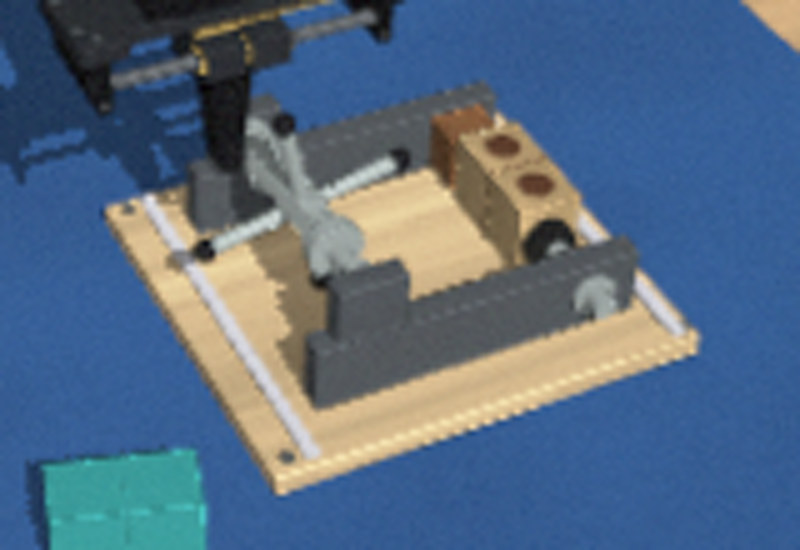

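View pics/top15.png

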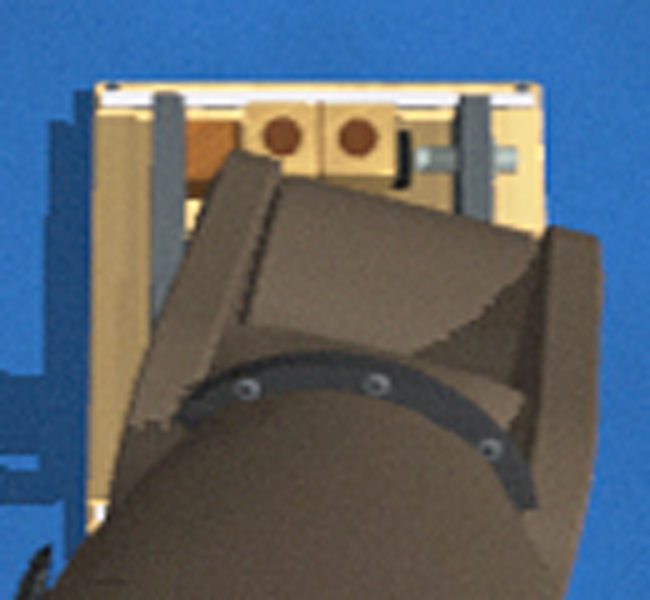

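```bash
python3 - <<'E'
from h import *
T=pickle.load(open("top15.pkl","rb"));T0=pickle.load(open("top9.pkl","rb"))
cv2.imwrite("pics/top15b.png",np.vstack([cv2.resize(t["img"][145:172,292:376,::-1],None,fx=9,fy=9,interpolation=2) for t in(T0,T)]))
S=pickle.load(open("side15.pkl","rb"));phi(S,285,123);phi(S,402,158);phi(S,204,250)
E
```

```text
[-12.6  -0.   62.2] phi -11.4
[61.7 -0.  13.7] phi 77.5
[-61.8   0.  -11.9] phi -100.9
```

View pics/top15b.png

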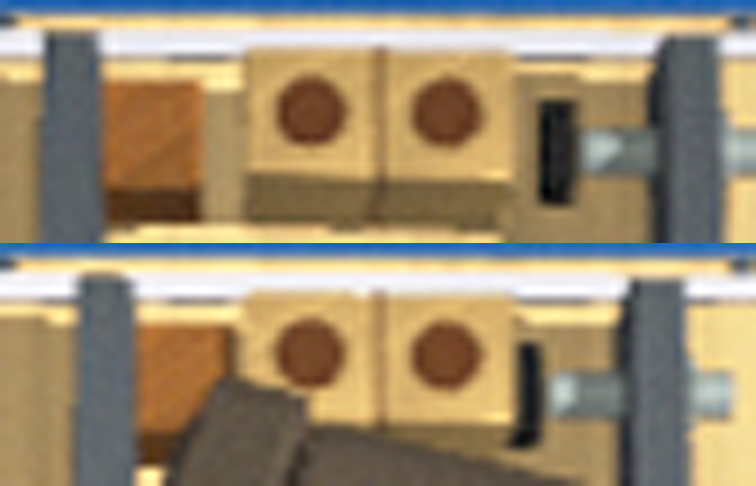

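Now about 225° turned. The nose gap is about 3.5 mm and the foot gap is near 0–2 mm, so the bite should come in this push; even pushed fully it stays safely below the limit. Pushing with frequent force readings.

```bash
python3 -m jog '[{"dr":[0,0,0],"xyz":[10,0,-1],"grip":0},{"dr":[0,0,0],"xyz":[11,0,0],"grip":0},{"dr":[0,0,0],"xyz":[9,0,0],"grip":0},{"dr":[0,0,0],"xyz":[9,0,0],"grip":0}]'
python3 -m jog '[{"dr":[0,0,0],"xyz":[7,0,0],"grip":0},{"dr":[0,0,0],"xyz":[6,0,0],"grip":0}]'
python3 -m jog '[{"dr":[0,0,0],"xyz":[6,0,2],"grip":0}]'
python3 -m jog '[{"dr":[0,0,0],"xyz":[7,0,2],"grip":0}]'
python3 -m jog '[{"dr":[0,0,0],"xyz":[6,0,3],"grip":0}]'
python3 -m jog '[{"dr":[0,0,0],"xyz":[5,0,4],"grip":0}]'
python3 -m jog '[{"dr":[0,0,0],"xyz":[5,0,5],"grip":0}]'
python3 -m jog '[{"dr":[0,0,0],"xyz":[4,0,5],"grip":0}]'
python3 -m jog '[{"dr":[0,0,0],"xyz":[3,0,6],"grip":0}]'
```

```text
t: 20.5
tcp_pos: [0.5165, -0.0485, 0.1013]
tcp_rot: [1.0, 0.001, -0.001, -0.0]
wrist_force: [-7.9, 0.6, 7.9]
finger_gap: 0.0002
t: 20.7
tcp_pos: [0.5293, -0.0484, 0.1008]
tcp_rot: [1.0, 0.001, -0.001, -0.0]
wrist_force: [-7.2, -0.4, -0.2]
finger_gap: 0.0001
t: 20.8
tcp_pos: [0.5356, -0.0484, 0.0992]
tcp_rot: [1.0, 0.001, -0.001, -0.0]
wrist_force: [-5.1, 0.8, 6.5]
finger_gap: 0.0002
t: 20.9
tcp_pos: [0.5424, -0.0484, 0.0971]
tcp_rot: [1.0, 0.001, -0.001, -0.0]
wrist_force: [-7.2, 1.2, 2.1]
finger_gap: 0.0002
t: 21.0
tcp_pos: [0.5482, -0.0484, 0.094]
tcp_rot: [1.0, 0.001, -0.001, -0.0]
wrist_force: [-7.7, 0.9, 5.0]
finger_gap: 0.0005
t: 21.1
tcp_pos: [0.5535, -0.0484, 0.0902]
tcp_rot: [1.0, 0.001, -0.001, -0.0]
wrist_force: [-6.8, 0.9, 8.0]
finger_gap: -0.0
t: 21.2
tcp_pos: [0.5588, -0.0484, 0.0854]
tcp_rot: [1.0, 0.001, -0.0, -0.0]
wrist_force: [-4.9, 1.8, 8.4]
finger_gap: 0.0003
t: 21.3
tcp_pos: [0.5632, -0.0484, 0.0805]
tcp_rot: [1.0, 0.001, 0.0, -0.0]
wrist_force: [-4.7, 0.5, 9.5]
finger_gap: 0.0002
t: 21.4
tcp_pos: [0.5668, -0.0484, 0.0748]
tcp_rot: [1.0, 0.001, 0.001, -0.0]
wrist_force: [-2.5, 1.7, 10.6]
finger_gap: 0.0003
```

```bash
python3 -m jog '[{"dr":[0,0,0],"xyz":[2,0,6],"grip":0}]'
python3 -m jog '[{"dr":[0,0,0],"xyz":[1,0,4],"grip":0}]'
python3 -m jog '[{"dr":[0,0,0],"xyz":[-1,0,-32],"grip":0},{"dr":[0,0,0],"xyz":[-1,0,-40],"grip":0},{"dr":[0,0,0],"xyz":[-30,0,0],"grip":0},{"dr":[0,0,0],"xyz":[-35,0,0],"grip":0},{"dr":[0,0,0],"xyz":[-25,0,0],"grip":0},{"dr":[0,0,0],"xyz":[0,0,18],"grip":0},{"dr":[0,0,0],"xyz":[0,0,18],"grip":0},{"dr":[0,0,0],"xyz":[0,0,0],"grip":0}]'
python3 - <<'E'
from h import *
from cell import r
to(r.sense(),cw(-.065,0,.085)-[0,0,.035],.35)
s=r.snapshot("side");cv2.imwrite("pics/side16.png",cv2.resize(s["img"][180:290,270:430,::-1],None,fx=5,fy=5,interpolation=2));pickle.dump(s,open("side16.pkl","wb"))
T=r.snapshot("top");pickle.dump(T,open("top16.pkl","wb"))
T0=pickle.load(open("top9.pkl","rb"))
cv2.imwrite("pics/top16b.png",np.vstack([cv2.resize(t["img"][145:172,292:376,::-1],None,fx=9,fy=9,interpolation=2) for t in(T0,T)]))
E
```

```text
t: 21.5
tcp_pos: [0.5696, -0.0485, 0.069]
tcp_rot: [1.0, 0.001, 0.002, 0.0]
wrist_force: [-0.8, 2.1, 12.0]
finger_gap: 0.0005
t: 21.6
tcp_pos: [0.571, -0.0486, 0.0651]
tcp_rot: [1.0, 0.001, 0.002, 0.0]
wrist_force: [0.2, 2.7, 12.6]
finger_gap: 0.0006
t: 22.4
tcp_pos: [0.4765, -0.0487, 0.0988]
tcp_rot: [1.0, 0.001, -0.001, -0.0]
wrist_force: [-0.9, -0.0, 0.5]
finger_gap: 0.0008
t 22.40 pos [ 0.4765 -0.0487  0.0988] yaw 0.06 z [-0.002  0.001 -1.   ] gap 0.0008 F [-0.9 -0.   0.5]
tool delta mm [50.6 -0.2 48.7] rz deg -0.29
```

View pics/side16.png

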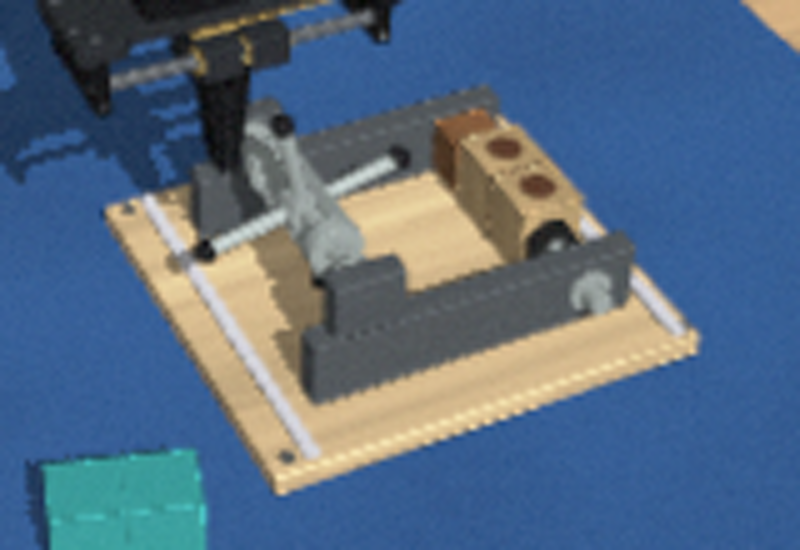

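View pics/top16b.png

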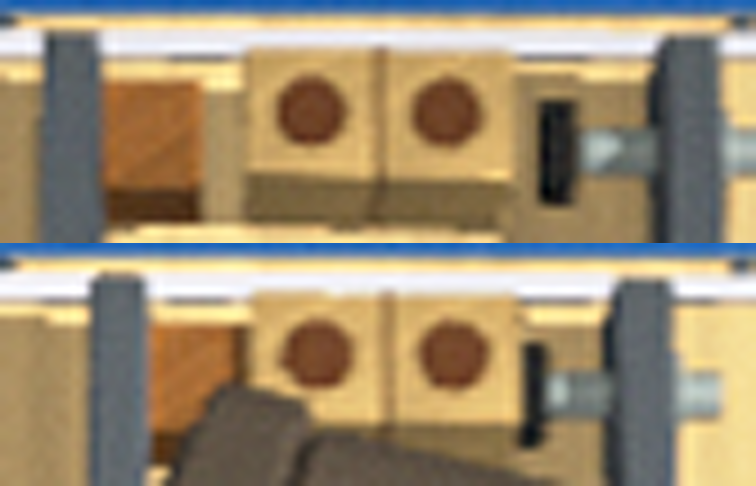

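Torque and foot compression (about 5–6 mm, 27–33 N) agree that we're about 62° past the bite. About 28° more is needed, which takes the now upright spoke from −12° to about +17°, i.e. TCP x ≈ 0.532.

```bash
python3 -m jog '[{"dr":[0,0,0],"xyz":[10,0,-1],"grip":0},{"dr":[0,0,0],"xyz":[10,0,0],"grip":0},{"dr":[0,0,0],"xyz":[9,0,0],"grip":0},{"dr":[0,0,0],"xyz":[8,0,0],"grip":0}]'
python3 -m jog '[{"dr":[0,0,0],"xyz":[5,0,0],"grip":0}]'
python3 -m jog '[{"dr":[0,0,0],"xyz":[5,0,0],"grip":0}]'
python3 -m jog '[{"dr":[0,0,0],"xyz":[4,0,0],"grip":0}]'
python3 - <<'E'
from h import *
from cell import r
s=r.snapshot("side");cv2.imwrite("pics/side17.png",cv2.resize(s["img"][180:290,270:430,::-1],None,fx=5,fy=5,interpolation=2));pickle.dump(s,open("side17.pkl","wb"))
E
```

```text
t: 22.9
tcp_pos: [0.5128, -0.0484, 0.1013]
tcp_rot: [1.0, 0.001, -0.002, -0.0]
wrist_force: [-11.2, -0.3, 11.1]
finger_gap: 0.0003
t: 23.0
tcp_pos: [0.518, -0.0484, 0.1012]
tcp_rot: [1.0, 0.001, -0.001, -0.0]
wrist_force: [-10.2, -0.4, 9.6]
finger_gap: 0.0002
t: 23.1
tcp_pos: [0.5229, -0.0484, 0.1012]
tcp_rot: [1.0, 0.001, -0.001, -0.0]
wrist_force: [-9.7, 0.6, 7.4]
finger_gap: 0.0006
t: 23.2
tcp_pos: [0.5267, -0.0484, 0.101]
tcp_rot: [1.0, 0.001, -0.002, -0.0]
wrist_force: [-9.2, 0.5, 4.7]
finger_gap: 0.0002
```

View pics/side17.png

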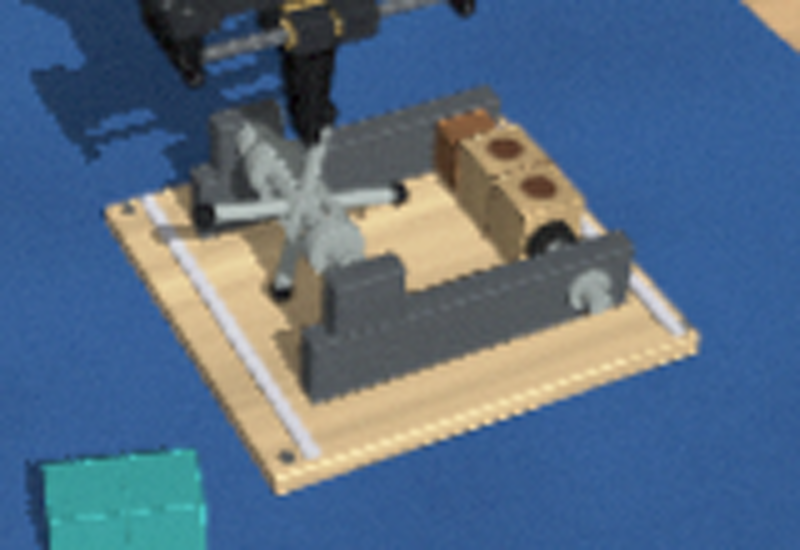

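```bash
python3 - <<'E'
from h import *
S=pickle.load(open("side16.pkl","rb"));print("before");phi(S,282,123);phi(S,401,158);phi(S,204,251)
S=pickle.load(open("side17.pkl","rb"));print("now");phi(S,399,192);phi(S,205,214);phi(S,282,289)
E
```

```text
before
[-14.4  -0.   62.8] phi -12.9
[61.1  0.  13.9] phi 77.2
[-61.8   0.  -12.6] phi -101.5
now
[ 61.    0.  -11.2] phi 100.4
[-60.9   0.   14. ] phi -77.0
[-13.2   0.  -59. ] phi -167.4
```

```bash
python3 -m jog '[{"dr":[0,0,0],"xyz":[-10,0,0],"grip":0},{"dr":[0,0,0],"xyz":[-30,0,-20],"grip":0},{"dr":[0,0,0],"xyz":[-40,0,-40],"grip":0},{"dr":[0,0,0],"xyz":[-10,-45,-20],"grip":0},{"dr":[0,0,0],"xyz":[0,-48,0],"grip":0},{"dr":[0,0,0],"xyz":[0,-48,0],"grip":0},{"dr":[0,0,0],"xyz":[0,-48,0],"grip":0},{"dr":[0,0,0],"xyz":[0,0,0],"grip":0}]'
python3 - <<'E'
from h import *
from cell import r
s=r.snapshot("side");cv2.imwrite("pics/side18.png",cv2.resize(s["img"][180:290,270:430,::-1],None,fx=5,fy=5,interpolation=2));pickle.dump(s,open("side18.pkl","wb"))
T=r.snapshot("top");pickle.dump(T,open("top18.pkl","wb"))
L=[pickle.load(open(f"top{k}.pkl","rb")) for k in(9,16)]+[T]
cv2.imwrite("pics/top18b.png",np.vstack([cv2.resize(t["img"][148:170,292:376,::-1],None,fx=9,fy=9,interpolation=2) for t in L]))
cv2.imwrite("pics/top18.png",T["img"][:,:,::-1])
E
```

```text
t: 24.05
tcp_pos: [0.4416, 0.1444, 0.1764]
tcp_rot: [1.0, 0.003, 0.001, -0.001]
wrist_force: [0.1, -0.2, -0.3]
finger_gap: 0.0005
```

View pics/top18b.png

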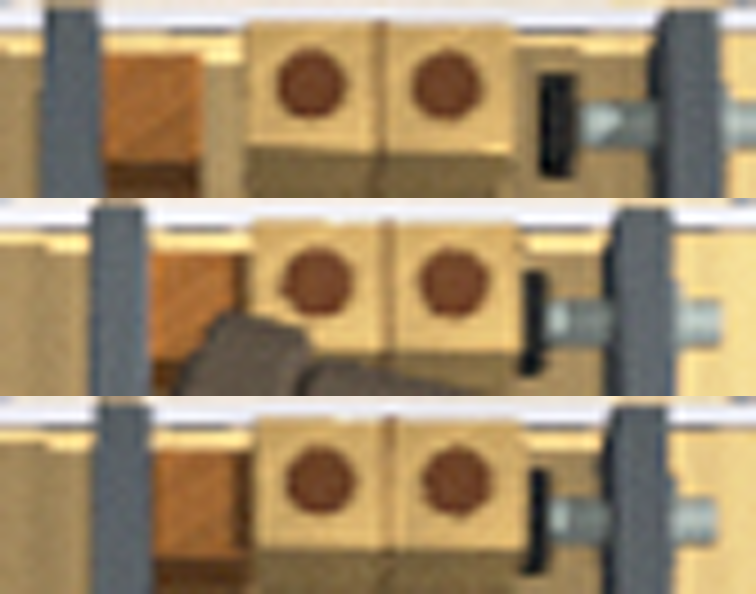

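View pics/side18.png

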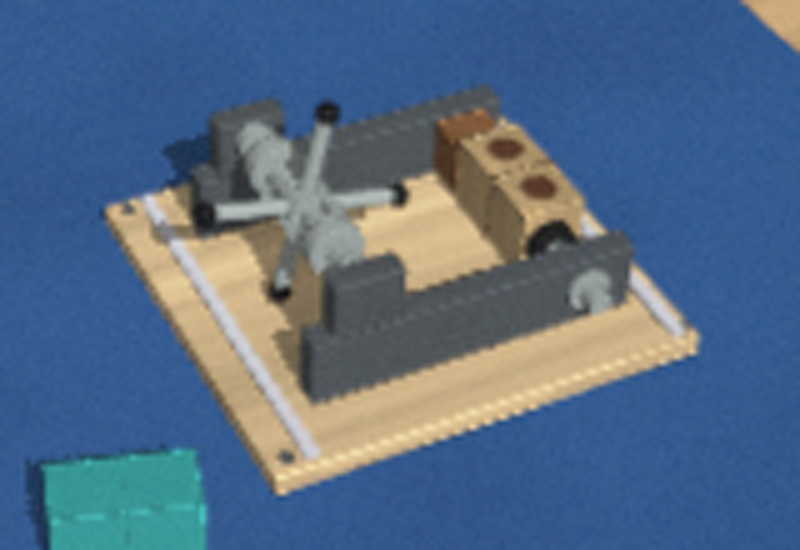

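View pics/top18.png

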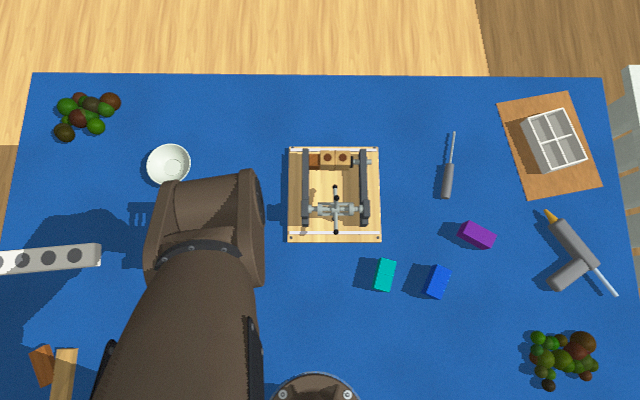

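```bash
python3 - <<'E'
from h import *
def edges(T,rows,c0,c1):
    g=T["img"][rows[0]:rows[1],c0:c1].astype(float).mean(2).mean(0)
    g=cv2.resize(g[None],None,fx=10,fy=1,interpolation=cv2.INTER_CUBIC)[0]
    d=np.gradient(g);out=[]
    for i in range(5,len(d)-5):
        if abs(d[i])>2 and abs(d[i])==abs(d[i-5:i+6]).max(): out.append((round(c0+(i+.5)/10-.5,2),round(d[i],1)))
    return out
for k in(9,16,18):
    T=pickle.load(open(f"top{k}.pkl","rb"))
    print(k,"foot/stem rows",edges(T,(160,163),342,375)); print("  above-stem rows foot",edges(T,(157,159),342,375)); print("  nose rows",edges(T,(157,160),295,325))
E
```

```text
9 foot/stem rows [(343.05, np.float64(2.8)), (343.95, np.float64(2.4)), (348.95, np.float64(-3.0)), (349.95, np.float64(-2.5)), (351.35, np.float64(-8.8)), (352.65, np.float64(4.0)), (356.05, np.float64(7.7)), (356.95, np.float64(5.5)), (359.05, np.float64(-2.6)), (360.05, np.float64(-4.3)), (364.35, np.float64(-3.9)), (366.25, np.float64(2.4)), (371.95, np.float64(5.9))]
  above-stem rows foot [(345.05, np.float64(5.8)), (348.95, np.float64(-2.6)), (349.95, np.float64(-2.3)), (351.35, np.float64(-7.6)), (352.65, np.float64(2.5)), (355.05, np.float64(5.3)), (355.95, np.float64(4.9)), (363.35, np.float64(-7.0)), (364.85, np.float64(3.0)), (366.05, np.float64(3.0)), (372.05, np.float64(6.4))]
  nose rows [(295.75, np.float64(-2.1)), (319.45, np.float64(2.6)), (322.25, np.float64(-6.6))]
16 foot/stem rows [(343.95, np.float64(3.0)), (344.95, np.float64(2.2)), (349.05, np.float64(-8.4)), (349.95, np.float64(-9.0)), (352.05, np.float64(9.2)), (354.55, np.float64(-5.5)), (359.15, np.float64(-3.3)), (360.75, np.float64(2.1)), (366.95, np.float64(5.4))]
  above-stem rows foot [(345.95, np.fl
[... 233 characters left out ...]
at64(-4.2)), (318.95, np.float64(6.0)), (319.95, np.float64(5.1)), (322.05, np.float64(-3.7)), (323.05, np.float64(-5.2))]
18 foot/stem rows [(343.95, np.float64(3.0)), (344.95, np.float64(2.3)), (350.15, np.float64(-10.0)), (352.55, np.float64(8.9)), (354.55, np.float64(-5.4)), (359.05, np.float64(-3.1)), (360.55, np.float64(3.6)), (365.95, np.float64(5.6))]
  above-stem rows foot [(345.95, np.float64(5.7)), (346.95, np.float64(4.0)), (350.15, np.float64(-9.9)), (352.95, np.float64(6.0)), (358.15, np.float64(-6.2)), (359.75, np.float64(4.8)), (366.95, np.float64(6.5))]
  nose rows [(301.15, np.float64(-2.9)), (317.25, np.float64(-3.4)), (319.95, np.float64(7.0)), (323.15, np.float64(-6.5))]
```

Foot compression measures about 7 mm (≈38 N) and the turned angle gives about 85° past bite (≈42 N), both well inside 25–65 N. I'll check the bottle, dish and driver, then hand in.

```bash
python3 - <<'E'
from h import *
A=pickle.load(open("side0.pkl","rb"))["img"];S=pickle.load(open("side18.pkl","rb"));B=S["img"]
for n,b in(("glue",(245,155,275,198)),("dish",(290,140,332,168)),("driver",(395,290,480,318))):
    print(n,np.abs(A[b[1]:b[3],b[0]:b[2]].astype(int)-B[b[1]:b[3],b[0]:b[2]]).mean().round(1))
cv2.imwrite("pics/side18f.png",B[:,:,::-1])
T=pickle.load(open("top18.pkl","rb"))
for u,v in((320,482-396),(458,482-396)): print(np.round(wc(onz(T,292+(u+.5)/9-.5,148+(v+.5)/9-.5,.065))*1e3,1))
E
```

```text
glue 10.6
dish 4.3
driver 3.9
[79.5 19.7 65. ]
[ 79.6 -20.8  65. ]
```

View pics/side18f.png

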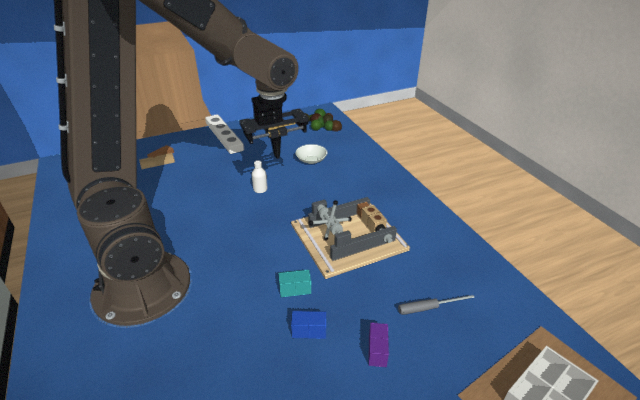

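Bottle (259,178), dish (311,155) and driver (435,303) are where they started, and the arm is clear in the air. Handing in.

```bash
python3 -c "
from cell import r
print(r.finish_job(), r.sense()['t'])"
```

```text
the job is handed in; nothing more can be done
the job is handed in; nothing more can be done
```

The block is on the bed, square between the jaws, and clamped at about 40 N by my estimate. I handed the job in after about 24 s of the 72 s allowed; no verdict was reported.

**What I did**
- I set the pine block down, let go of it, and then turned the turnbuckle about 340° in four spoke pushes.
- I felt the bite at about 250–260°, which leaves it roughly 85° past the bite.

**Last checks**
- **Block position:** centre at about x 79.5, y −0.5 mm in my estimated clamp frame, and level with the nose across. The x includes a 4–6 mm uncertainty in where the clamp's origin lies, but it stays inside the 61–89 mm band.
- **Squeeze:** the foot has been pressed in by about 7 mm (≈38 N, ±8). The turned angle and the push torque suggest about 42 N. All are inside 25–65 N.
- **Other things:** bottle, dish and screwdriver are where they started, and the arm is clear of everything.

**What disagreed**
- **Reported TCP height:** it was about 35 mm too low compared with the fingertips. My first closing therefore passed above the block without touching it. I found the offset by touching the table (34 N) and corrected for it.
- **Clamp origin:** the nose and foot sat 4–6 mm farther out in x than the board's middle implied, so I placed the block relative to the nose.
- **First spoke contact:** the first push reached about 60 N briefly, well under the 120 N wrist limit.

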